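# Load a slide box into its dock, lid up, and bolt it in

### The arm

A 6-joint arm with a two-finger parallel gripper is mounted at the origin on a cart in front of the work surface, level with it; the furniture and walls round the work are solid. World frame = base frame: x ahead of the robot, y to its left, z up, the work surface at z = 0. Lengths are in m, angles in rad, forces in N, time in s.
With the tool pointing down it reaches from about 0.4 to 0.825 m from the base axis. Payload 7 kg.
Tool frame: the origin (TCP) lies on the centre line of the jaws, within the pads' length; the fingertips stand 25 mm ahead of it and the grasp point (between the pads) lies 6 mm ahead of it; z points along the fingers, y is the direction in which the jaws open and shut (so a half turn about z gives the same grasp; the last joint's range is limited). The gripper opens to 85 mm and grips with 20 to 120 N. Pads are 22 mm wide; open, the fingers measure 114 mm over their backs; the gripper's body (76 mm by 85 mm) begins 54 mm behind the grasp point. The pads swing forward as they close: fully open they stand 13 mm farther back than shut.
Start: joints at [-0.817, 0.359, 0.012, 0, -1.224, -0.288], TCP at [0.303, -0.603, 0.23] pointing down, gripper open.
Joint ranges: [-3.07, 3.07], [-1.43, 2.12], [-1.02, 1.25], [-3.03, 1.67], [-3.05, -0], [-3.03, 3.03]. Speed limits (rad/s): [2.39, 2.39, 3.01, 3.14, 3.14, 3.14].

### API

Orientations are given as a rotation vector (axis times angle).
In Python, from plant import robot gives the robot as it stands.
- The arm moves only by the tool jog_arm, never from a script. Its argument "deltas" is a list that holds one entry, the list of rows, each a list of 7 numbers: the shift along the tool's x, y, z in units of 500 mm (1.0 is 500 mm), then the turn, a rotation vector about the tool's x, y, z in units of 1.5 rad (1.0 is 1.5 rad), then the opening, from 0 (shut) to 1 (fully open). In form: [[[x, y, z, rx, ry, rz, fingers], ...]]. A call has 1 to 8 rows; each row is the pose to reach, as a shift and turn from the pose commanded when the call began, along the tool's axes at that moment; what a row does not reach only later rows make up. A row lasts 1/10 s, in which the tool goes at most 50 mm and 8.59 degrees, less where a joint would pass 70% of its speed; a pose out of reach is approached as far as the arm can. A call with a number of a shift or a turn outside -1 to 1 is refused whole. A call with a gripper value outside its range is refused whole. The fingers move at their own pace and stop on an object; the grip force is fixed at half the most. Time passes only in rows, so rows that repeat a pose let the fingers close. It gives the time, the measured TCP pose, the force and the opening at its end, in the units of the state.
- robot.state(): the state, without advancing time (a new reading comes with each control period).
- robot.grab_frame(name): name is "scene" or "top"; returns a dict with "frame" (480x640x3 uint8, red, green, blue), "camera_matrix" (3x3 intrinsics, pixels), "cam_to_world" (4x4, takes a point from camera to world coordinates). Camera axes: x right, y up, looking along -z (the intrinsics and any distortion apply to the point x, -y, -z); pixel columns grow to the right and rows downward; lengths in m; the calibration is good to about 2 mm. A picture is of the moment at which its call begins. There is no depth.
- robot.hand_in(): hands the job in, once; it reports no verdict.
The state is a dict: "time_s": time; "joint_positions": joint angles; "dq": joint speeds; "effort": joint torques, N m; "ee_pos": TCP position; "ee_rot": TCP orientation; "force": force on the tool from outside, world axes, zero at the start; "moment": the same for the moment, N m; "finger_gap": finger opening in m.
Only numpy, scipy, OpenCV 4.12 (cv2) and the standard library are available. Lean on these libraries where they do the work, as an engineer would, in place of code of your own. Each camera call takes 0.05 s, during which the arm holds its last target.

### The job

Pull the red knob of the dock fully out, then tip over the green slide box that stands on end and slide it fully home into the free bay, lid up and clasp edge towards the knob like the box already docked beside it. Then push the red knob fully back in so that its bolt locks the box in. Leave the docked box, the bottle, the cup and the mouse where they are.

Things in the scene. Friction and masses are not known exactly. Their poses are not given: they have to be found in the camera images.
- dock: Aluminium frame with two parallel bays, fixed to the bench; where it stands varies. Origin: on the bench top, centre of the free bay. y: horizontal, the way a box slides in; -x: horizontal, across, towards the knob. Rails 8 mm thick, 24 mm high; the bay floor is level with the bench, no step. The second bay, centred on x = +104 mm, holds the docked box.
- bay (a point): Centre of the free bay, at bench level (the dock's origin and axes). Bay 96 mm wide (x -48 to +48 mm); back stop face at y = +79 mm, so a box touching it has its middle at y = 1 mm. Bolt bracket: y -106 to -78 mm, x -48 to -85 mm, 36 mm high. Flared guides at the mouth run from y = -106 out to -130 mm, opening to x = +60 and -68 mm.
- knob (a joint): Red pull-knob on a 10 mm steel bolt, slides along the dock's -x. 0 = fully in: 26 mm of bolt stand across the mouth of the free bay at y = -92 mm, 24 mm above the bench, and no box can pass. 0.030 m = fully out, at its stop: the mouth is clear. It stays where it is left; about 3 N move it.
- knob_grip (a point): Middle of the red knob: a lying cylinder, 25 mm diameter, 22 mm long along the dock's x, axis 24 mm above the bench. It is at dock y = -92 mm, x = -102 mm - joint value; the bracket behind it ends at x = -85 mm. Axes as the dock's.
- box_mid (a point): Middle of the green slide box to be loaded: 156 mm long (y axis), 87 mm wide (x), 33 mm thick (z). z points out of the lid (face with the large paper label), -x out of the clasp edge (small label). It stands on one end, about 0.3 m in front of the mouth, lid facing roughly away from the mouth. Lying lid up, its middle is 17 mm above the bench.
- box_clasp (a point): Middle of the clasp edge of the slide box to be loaded, 42 mm from box_mid along the box's -x axis.
- slide_box: The slide box to be loaded, same axes as box_mid; origin: middle of its underside (face opposite the lid). Loose, rigid, 0.08 to 0.17 kg, bench friction about 0.6. A push high on its lid topples it towards the mouth onto its underside; it then lies clear of the dock.
- docked_box: Same green slide box, lying lid up in the second bay, clasp edge towards the knob side. Loose; to be left alone. Origin: middle of its underside.
- bottle_amber: Brown bottle with black cap, 58 mm diameter, 116 mm high, loose. Origin: middle of its underside. Bystander.
- waste_cup: White plastic cup with a few used tips, 67 mm diameter, 78 mm high, loose. Origin: middle of its underside. Bystander.
- mouse: Black computer mouse, 106 x 61 x 36 mm, loose. Origin: middle of its underside. Bystander.

How it is judged:
By the outcome, as a careful person would: the job done as asked, in the order asked, and still so for the second after the job is handed in, with the robot touching nothing.
It also fails if it takes over 72 s, if anything falls off the work surface, if the arm or the gripper's body presses on something with over 40 N, if the wrist force passes 120 N, or if a joint passes its speed limit or range.

## Working session

There is one attempt and no reset: what is moved stays moved. The work goes in short steps, Python scripts to look and compute and a tool call to move; the robot and the scene stay as the last step left them, time stands still between calls to the robot, and variables do not carry over. Pictures are saved under pics/ and viewed, and the job is handed in when it is done.

Besides the shell and the picture viewer there is one more tool, called after ">>>" as name([rows], argument=value, ...), one row to a line, values as JSON. jog_arm: Moves the arm, as the interface text tells. Shifts and turns lie within -1 to 1; 1 stands for 500 mm of shift or 1.5 rad of turn. Its arguments: {"type":"object","properties":{"deltas":{"type":"array","items":{"type":"array","items":{"type":"array","items":{"type":"number"}}}}},"required":["deltas"]}

```bash
mkdir -p pics; ls; python3 - <<'E'
from plant import robot
import cv2
print(robot.state())
for n in("scene","top"):
    f=robot.grab_frame(n); cv2.imwrite(f"pics/{n}0.png",f["frame"][:,:,::-1]); print(n,f["camera_matrix"],f["cam_to_world"],[k for k in f])
E
```

```text
pics
{'time_s': 0.0, 'joint_positions': array([-8.16922304e-01,  3.59380965e-01,  1.10879929e-02, -3.24126114e-04,
       -1.22409137e+00, -2.88105235e-01]), 'dq': array([-9.03697691e-04,  1.98622265e-04,  7.85171973e-05, -1.63243063e-03,
        1.72522918e-03,  9.15296736e-04]), 'effort': array([-5.54828512e-04, -5.83319807e+01,  2.93403912e+01,  6.93652421e+00,
       -6.04857210e-03,  4.76222692e-05]), 'ee_pos': array([ 0.30291681, -0.60269407,  0.22858487]), 'ee_rot': array([ 7.24742184e-01, -3.05631185e+00, -2.40137260e-03]), 'force': array([ 0.5545293 , -0.15207335, -0.53627034]), 'moment': array([-0.0037195 , -0.01825066,  0.04302606]), 'finger_gap': 0.08542836973653713}
scene [[593.84460828   0.         330.16477501]
 [  0.         593.84460828 230.70112459]
 [  0.           0.           1.        ]] [[-0.81648407  0.23361198 -0.52799546 -0.16621073]
 [-0.57698244 -0.36355451  0.73138183  0.88733282]
 [-0.02109557  0.90180572  0.43162647  0.68406866]
 [ 0.          0.          0.          1.        ]] ['frame', 'camera_matrix', 'cam_to_world']
top [[572.72432105   0.         313.89298332]
 [  0.         572.72432105 238.93821143]
 [  0.           0.           1.        ]] [[ 0.01639406  0.99735071 -0.07087163  0.46357182]
 [-0.99969926  0.01505721 -0.01935629 -0.15042218]
 [-0.01823788  0.07116765  0.99729762  1.65296861]
 [ 0.          0.          0.          1.        ]] ['frame', 'camera_matrix', 'cam_to_world']
```

View pics/scene0.png

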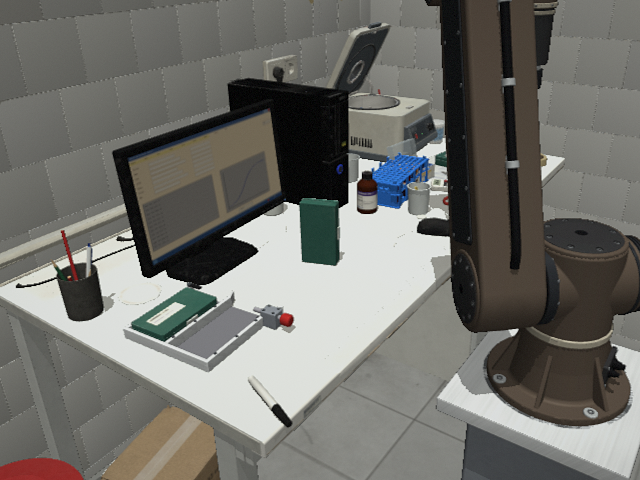

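View pics/top0.png

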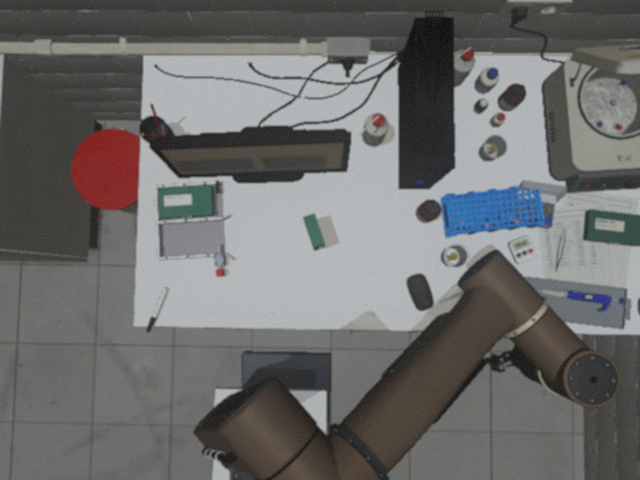

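```bash
cat > h.py <<'E'
import numpy as np, cv2
from plant import robot
def grab(n,save=None):
    f=robot.grab_frame(n)
    if save: cv2.imwrite(f"pics/{save}.png",f["frame"][:,:,::-1])
    return f
def ray(f,u,v):
    K=f["camera_matrix"];T=f["cam_to_world"]
    d=np.array([(u-K[0,2])/K[0,0],-(v-K[1,2])/K[1,1],-1.0])
    return T[:3,3],T[:3,:3]@d
def onz(f,u,v,z):
    o,d=ray(f,u,v); return o+d*(z-o[2])/d[2]
def proj(f,p):
    T=f["cam_to_world"];K=f["camera_matrix"]
    c=T[:3,:3].T@(np.asarray(p)-T[:3,3]); return np.array([K[0,2]+K[0,0]*c[0]/-c[2],K[1,2]+K[1,1]*c[1]/c[2]])
def crop(f,x0,y0,w,h,s,name):
    c=f["frame"][y0:y0+h,x0:x0+w,::-1]; cv2.imwrite(f"pics/{name}.png",cv2.resize(c,None,fx=s,fy=s,interpolation=cv2.INTER_CUBIC))
def blobs(f,col,amin=20):
    h=cv2.cvtColor(f["frame"],cv2.COLOR_RGB2HSV)
    if col=="green": m=cv2.inRange(h,(70,80,25),(95,255,255))
    else: m=cv2.inRange(h,(0,140,60),(8,255,255))|cv2.inRange(h,(172,140,60),(180,255,255))
    n,l,s,c=cv2.connectedComponentsWithStats(m)
    return [(s[i].tolist(),c[i].round(1).tolist(),cv2.minAreaRect(cv2.findContours((l==i).astype('uint8'),0,2)[0][0])) for i in range(1,n) if s[i,4]>amin]
E
python3 - <<'E'
from h import *
for n in("scene","top"):
    f=grab(n)
    for c in("green","red"):
        for b in blobs(f,c): print(n,c,b)
    if n=="top": crop(f,145,170,200,120,4,"topc")
    else: crop(f,110,180,250,190,3,"scc")
E
```

```text
scene green ([436, 152, 11, 15, 114], [441.0, 159.6], ((441.0, 159.0), (10.0, 14.0), 0.0))
scene green ([299, 198, 40, 67, 2355], [319.1, 230.6], ((318.5, 231.0), (66.0, 39.0), 90.0))
scene green ([55, 268, 12, 13, 50], [60.7, 274.4], ((60.12161636352539, 274.270263671875), (16.15842056274414, 4.068667411804199), 54.462318420410156))
scene green ([132, 288, 84, 53, 1769], [175.5, 313.6], ((174.9257354736328, 313.93341064453125), (33.0240478515625, 85.70152282714844), 57.14427947998047))
scene red ([363, 181, 10, 5, 32], [367.3, 183.2], ((367.5, 183.0), (4.0, 9.0), 90.0))
scene red ([443, 197, 6, 8, 23], [445.1, 200.8], ((445.2027282714844, 200.71620178222656), (7.069156646728516, 4.767570495605469), 80.53767395019531))
scene red ([61, 231, 17, 49, 161], [69.5, 257.0], ((68.9339599609375, 255.0188751220703), (50.54867935180664, 3.9834556579589844), 74.05460357666016))
scene red ([280, 314, 13, 13, 135], [285.9, 319.5], ((286.0, 320.0), (12.0, 12.0), 90.0))
scene red ([0, 458, 83, 22, 1473], [39.0, 470.1], ((40.99999237060547, 468.5), (81.99998474121094, 20.999996185302734), -0.0))
top green ([159, 186, 54, 32, 1007], [189.4, 201.9], ((185.39688110351562, 201.3502197265625), (28.569255828857422, 53.14630126953125), 86.42366790771484))
top green ([305, 217, 18, 29, 184], [313.2, 230.2], ((313.5314636230469, 230.51638793945312), (29.109363555908203, 9.335071563720703), 72.47443389892578))
top red ([463, 51, 10, 9, 56], [467.8, 55.3], ((468.0000305175781, 54.999977111816406), (5.656853675842285, 11.31370735168457), 45.0))
top red ([374, 117, 10, 8, 35], [378.8, 121.5], ((379.1617431640625, 121.60295867919922), (4.973459243774414, 9.603919982910156), 59.03623962402344))
top red ([71, 129, 68, 80, 4489], [107.0, 168.6], ((104.18663024902344, 168.27452087402344), (66.42193603515625, 79.34226989746094), 2.0454084873199463))
top red ([217, 270, 6, 5, 25], [219.8, 271.9], ((219.5, 272.0), (4.0, 5.0), 90.0))
```

```bash
ls pics
```

```text
scc.png
scene0.png
top0.png
topc.png
```

View pics/topc.png

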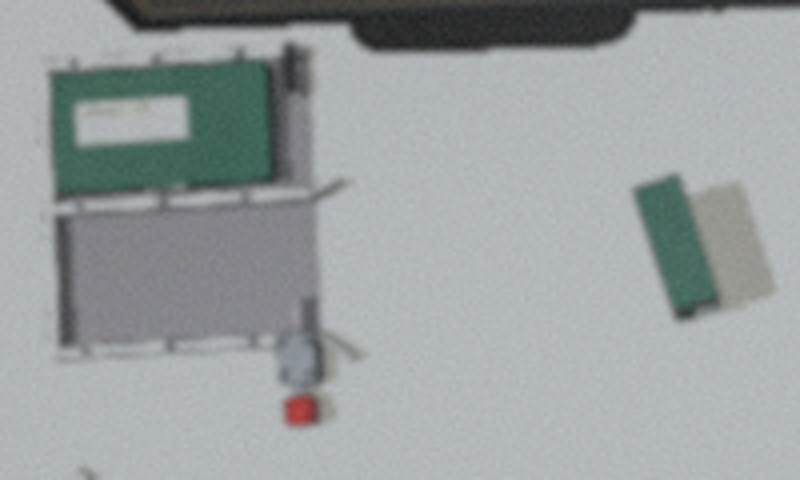

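View pics/scc.png

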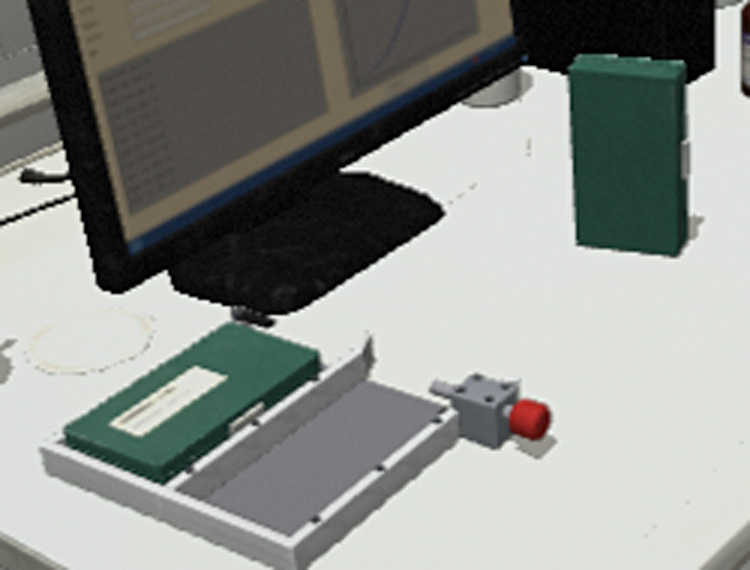

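```bash
python3 - <<'E'
from h import *
s=grab("scene");t=grab("top")
def tri(a,b):
    o1,d1=ray(s,*a);o2,d2=ray(t,*b)
    A=np.stack([d1,-d2],1);k=np.linalg.lstsq(A,o2-o1,rcond=None)[0]
    p,q=o1+k[0]*d1,o2+k[1]*d2; return (p+q)/2,np.linalg.norm(p-q)
print("knob",tri((286,319.8),(220,272.2)), onz(s,286,319.8,.024),onz(t,220,272.2,.024))
C=lambda x,y:(145+x/4-.4,170+y/4-.4)
D=lambda x,y:(110+x/3-.3,180+y/3-.3)
for nm,p in dict(backleft=(42,449),backnear=(294,542),railfront=(457,412),divfront=(368,352)).items(): print("scene",nm,onz(s,*D(*p),.024))
for nm,p in dict(bx_bl=(52,72),bx_tl=(57,195),bx_br=(271,62),bx_dr=(274,180)).items(): print("top",nm,onz(t,*C(*p),.033))
for nm,p in dict(floorTL=(72,213),floorBL=(76,347),fTR=(315,198),fBR=(318,335)).items(): print("top floor",nm,onz(t,*C(*p),.0))
print('standing box top')
for p in [(634,188),(678,175),(718,302),(680,318)]: print(onz(t,*C(*p),.156))
for p in [(570,68),(588,56),(688,64)]: print("sc",onz(s,*D(*p),.156))
for p in [(577,246),(680,255)]: print("scbot",onz(s,*D(*p),0))
E
```

```text
knob (array([0.48030191, 0.14712846, 0.02391487]), np.float64(3.102766550748559e-05)) [0.48020441 0.14721674 0.024     ] [0.48031342 0.14712243 0.024     ]
scene backleft [0.72256462 0.34654326 0.024     ]
scene backnear [0.51625559 0.32367772 0.024     ]
scene railfront [0.52613482 0.1659792  0.024     ]
scene divfront [0.62799892 0.14380997 0.024     ]
top bx_bl [0.71956007 0.33184763 0.033     ]
top bx_tl [0.63097945 0.32507233 0.033     ]
top bx_br [0.72890265 0.17446043 0.033     ]
top bx_dr [0.64397895 0.16984332 0.033     ]
top floor floorTL [0.62137402 0.32330487 0.        ]
top floor floorBL [0.52381003 0.31694279 0.        ]
top floor fTR [0.63492016 0.14606431 0.        ]
top floor fBR [0.53525771 0.14112439 0.        ]
standing box top
[ 0.62839374 -0.09202543  0.156     ]
[ 0.63739908 -0.12080629  0.156     ]
[ 0.55418503 -0.14835635  0.156     ]
[ 0.54331755 -0.12365584  0.156     ]
sc [ 0.62555773 -0.09262518  0.156     ]
sc [ 0.62848022 -0.11912906  0.156     ]
sc [ 0.55374359 -0.1474909   0.156     ]
scbot [ 0.62780315 -0.09368938  0.        ]
scbot [ 0.54985789 -0.12657053  0.        ]
```

```bash
cat >> h.py <<'E'
from scipy.spatial.transform import Rotation as Ro
def down(yaw,tilt=0):
    s,c=np.sin(np.radians(yaw)),np.cos(np.radians(yaw))
    return Ro.from_matrix(np.array([[-s,c,0],[c,s,0],[0,0,-1]]).T)
YAW=4.2
Rd=np.array([[np.cos(np.radians(YAW)),-np.sin(np.radians(YAW))],[np.sin(np.radians(YAW)),np.cos(np.radians(YAW))]])
KN=np.array([.4803,.1471])
OR=KN-Rd@np.array([-.102,-.092])
def d2w(x,y): return OR+Rd@np.array([x,y])
def w2d(p): return Rd.T@(np.asarray(p)[:2]-OR)
def go(p,yaw,pre=None):
    s=robot.state(); R=Ro.from_rotvec(s["ee_rot"])
    d=R.inv().apply(np.array(p)-s["ee_pos"])/.5
    r=(R.inv()*down(yaw)).as_rotvec()/1.5
    print("delta",d.round(4),r.round(4)," |mm|",(np.linalg.norm(d)*500).round(1),"deg",np.degrees(np.linalg.norm(r)*1.5).round(1))
def st():
    s=robot.state(); R=Ro.from_rotvec(s["ee_rot"]).as_matrix()
    print("t",round(s["time_s"],2),"p",s["ee_pos"].round(4),"dock",(w2d(s["ee_pos"])*1e3).round(1),"yaw",np.degrees(np.arctan2(R[1,1],R[0,1])).round(2),"z",R[:,2].round(3),"F",s["force"].round(1),"gap",round(s["finger_gap"],4),"q",s["joint_positions"].round(2))
E
python3 - <<'E'
from h import *
print(OR); st(); go([*KN,.20],90+YAW)
f=grab("top"); 
g=cv2.cvtColor(f["frame"],cv2.COLOR_RGB2GRAY)
ls=cv2.createLineSegmentDetector().detect(g[170:280,145:250])[0][:,0]
for l in ls:
    if np.hypot(l[2]-l[0],l[3]-l[1])>30 :
        a=onz(f,l[0]+145,l[1]+170,.02);b=onz(f,l[2]+145,l[3]+170,.02)
        print(l.round(1),a.round(3),b.round(3),np.degrees(np.arctan2(b[1]-a[1],b[0]-a[0])).round(1))
E
```

```text
[0.57528816 0.24632323]
t 0.3 p [ 0.3031 -0.6029  0.2292] dock [-333.7 -827. ] yaw 116.69 z [-0.  0. -1.] F [ 0.2  0.4 -0.3] gap 0.0856 q [-0.82  0.36  0.01 -0.   -1.22 -0.29]
delta [-0.9904  1.181   0.059 ] [ 4.000e-04 -1.000e-04  2.617e-01]  |mm| 771.2 deg 22.5
[85.7  5.3 33.   7.4] [0.76  0.125 0.02 ] [0.752 0.277 0.02 ] 93.1
[14.1 89.3 13.  54.3] [0.514 0.324 0.02 ] [0.615 0.331 0.02 ] 3.8
[75.6 45.5 43.1 47.5] [0.643 0.151 0.02 ] [0.636 0.244 0.02 ] 94.3
[12.8 49.3 11.5 15.6] [0.629 0.332 0.02 ] [0.727 0.339 0.02 ] 4.3
[12.1 16.9 56.9 14.6] [0.724 0.337 0.02 ] [0.732 0.207 0.02 ] -86.3
[78.  51.9 81.1 93.4] [0.625 0.143 0.02 ] [0.506 0.131 0.02 ] -174.1
[ 38.1   3.4 103.2   1.7] [0.764 0.263 0.02 ] [0.772 0.074 0.02 ] -87.7
```

>>> jog_arm([
  [[-0.49,0.59,0,0,0,0.13,1],[-0.49,0.59,0,0,0,0.13,1],[-0.49,0.59,0,0,0,0.13,1],[-0.49,0.59,0,0,0,0.13,1],[-0.49,0.59,0,0,0,0.13,1],[-0.49,0.59,0,0,0,0.13,1],[-0.49,0.59,0,0,0,0.13,1],[-0.49,0.59,0,0,0,0.13,1]],
])

```text
time_s: 1.15
ee_pos: [0.3897, -0.2271, 0.23]
ee_rot: [-0.426, 3.111, -0.0]
force: [1.1, -0.1, 1.0]
finger_gap: 0.0855
```

```bash
python3 - <<'E'
from h import *
st(); go([*KN,.12],90+YAW)
E
```

```text
t 1.15 p [ 0.3897 -0.2271  0.23  ] dock [-219.8 -458.5] yaw 105.58 z [ 0.001  0.    -1.   ] F [ 1.1 -0.1  1. ] gap 0.0855 q [-0.09 -0.02 -0.46 -0.   -1.13 -1.21]
delta [-0.3753  0.6722  0.2202] [-1.000e-04  9.000e-04  1.324e-01]  |mm| 400.4 deg 11.4
```

>>> jog_arm([
  [[-0.375,0.672,0.22,0,0,0.132,1],[-0.375,0.672,0.22,0,0,0.132,1],[-0.375,0.672,0.22,0,0,0.132,1],[-0.375,0.672,0.22,0,0,0.132,1],[-0.375,0.672,0.22,0,0,0.132,1],[-0.375,0.672,0.22,0,0,0.132,1],[-0.375,0.672,0.22,0,0,0.132,1],[-0.375,0.672,0.22,0,0,0.132,1]],
])

```text
time_s: 1.95
ee_pos: [0.4785, 0.1384, 0.1218]
ee_rot: [-0.115, 3.139, 0.001]
force: [1.4, -1.1, 0.5]
finger_gap: 0.0854
```

```bash
python3 - <<'E'
from h import *
st(); go([*d2w(-.103,-.092),.034],90+YAW)
f=grab("scene"); crop(f,200,230,160,120,5,"a1")
E
```

```text
t 1.95 p [0.4785 0.1384 0.1218] dock [-104.4 -100.6] yaw 94.2 z [ 0.001  0.001 -1.   ] F [ 1.4 -1.1  0.5] gap 0.0854 q [ 0.68  0.17 -0.52  0.   -0.88 -2.17]
delta [-0.0027  0.017   0.1756] [0.0003 0.0006 0.    ]  |mm| 88.2 deg 0.1
```

View pics/a1.png

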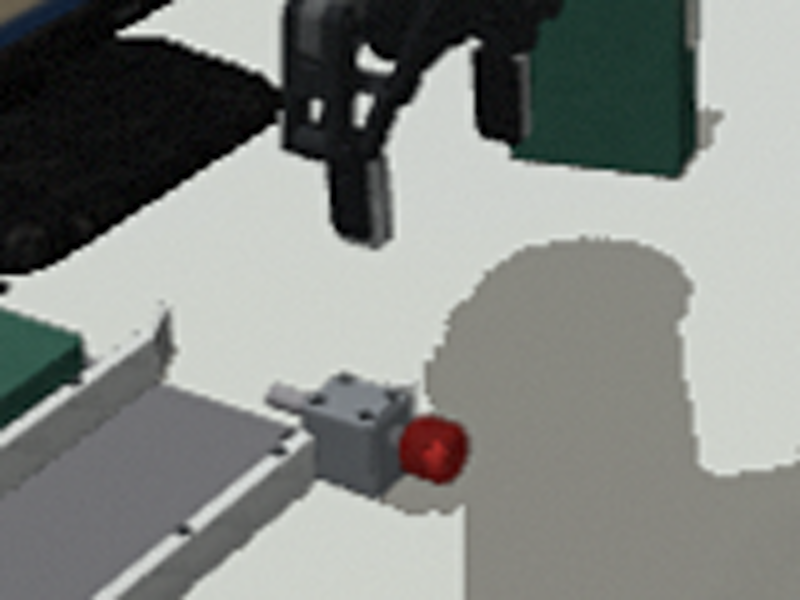

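```bash
python3 - <<'E'
from h import *
st(); go([*d2w(-.103,-.092),.034],90+YAW)
E
```

```text
t 2.0 p [0.4805 0.1433 0.1199] dock [-102.1  -95.8] yaw 94.31 z [ 0.001  0.001 -1.   ] F [3.4 7.5 0.9] gap 0.0853 q [ 0.68  0.18 -0.52  0.   -0.88 -2.18]
delta [0.0021 0.0075 0.1718] [0.0003 0.0008 0.0012]  |mm| 86.0 deg 0.1
```

>>> jog_arm([
  [[0.002,0,0.06,0,0,0,1],[0.002,0,0.12,0,0,0,1],[0.002,0,0.172,0,0,0,1],[0.002,0,0.172,0,0,0,1]],
])

```text
time_s: 2.4
ee_pos: [0.4753, 0.1347, 0.0332]
ee_rot: [0.114, -3.134, 0.005]
force: [-0.9, -0.6, 0.1]
finger_gap: 0.0853
```

```bash
python3 - <<'E'
from h import *
st()
f=grab("scene"); crop(f,200,230,160,120,5,"a2")
E
```

```text
t 2.4 p [0.4753 0.1347 0.0332] dock [-107.9 -104. ] yaw 94.15 z [-0.005 -0.003 -1.   ] F [-0.9 -0.6  0.1] gap 0.0853 q [ 0.67  0.29 -0.62 -0.   -0.67 -2.17]
```

View pics/a2.png

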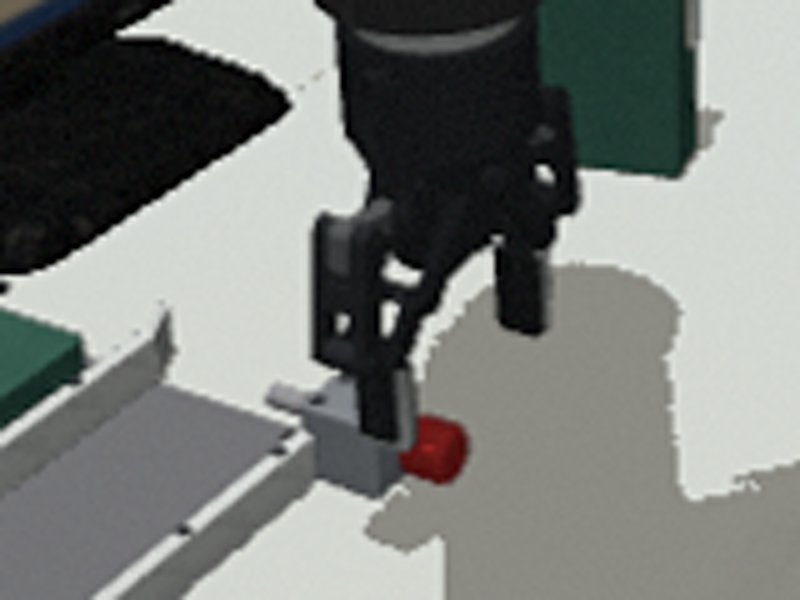

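```bash
python3 - <<'E'
from h import *
st();go([*d2w(-.102,-.092),.032],90+YAW)
E
```

```text
t 2.45 p [0.4765 0.1354 0.035 ] dock [-106.7 -103.4] yaw 94.18 z [-0.003 -0.002 -1.   ] F [ 0.2  0.2 -0.1] gap 0.0854 q [ 0.67  0.29 -0.62  0.   -0.67 -2.17]
delta [-0.0093  0.0229  0.006 ] [-0.0014 -0.0019 -0.0003]  |mm| 12.7 deg 0.2
```

>>> jog_arm([
  [[-0.009,0.023,0.006,0,0,0,1],[-0.009,0.023,0.006,0,0,0,1],[-0.009,0.023,0.006,0,0,0,1]],
])

```text
time_s: 2.75
ee_pos: [0.4818, 0.1487, 0.0341]
ee_rot: [-0.115, 3.138, 0.002]
force: [0.1, -0.5, -0.3]
finger_gap: 0.0854
```

```bash
python3 - <<'E'
from h import *
st();go([*d2w(-.102,-.092),.032],90+YAW)
f=grab("scene"); crop(f,200,230,160,120,5,"a3")
E
```

```text
t 2.75 p [0.4818 0.1487 0.0341] dock [-100.4  -90.5] yaw 94.2 z [ 0.002  0.001 -1.   ] F [ 0.1 -0.5 -0.3] gap 0.0854 q [ 0.69  0.3  -0.6   0.   -0.67 -2.19]
delta [ 0.0032 -0.003   0.0041] [0.0008 0.0012 0.    ]  |mm| 3.0 deg 0.1
```

View pics/a3.png

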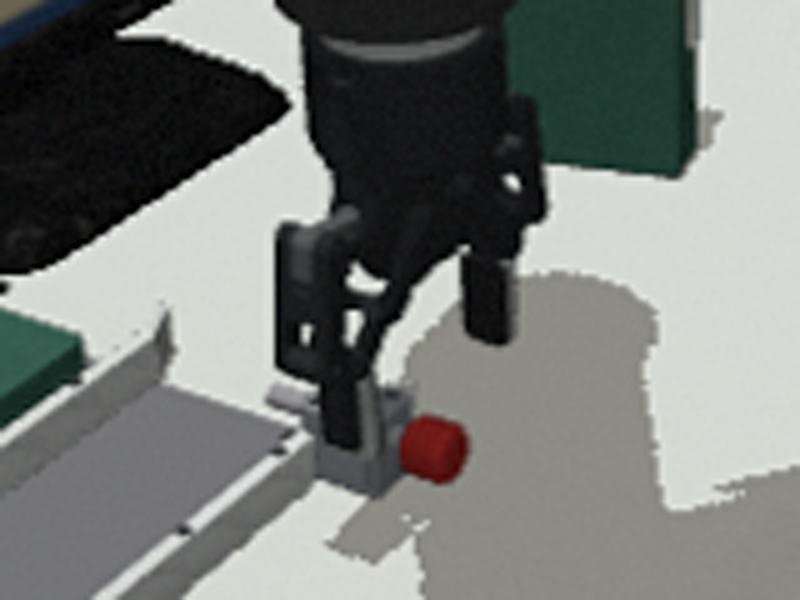

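>>> jog_arm([
  [[0.002,-0.001,0.003,0,0,0,0.5],[0.002,-0.001,0.003,0,0,0,0.2],[0.002,-0.001,0.003,0,0,0,0],[0.002,-0.001,0.003,0,0,0,0],[0.002,-0.001,0.003,0,0,0,0],[0.002,-0.001,0.003,0,0,0,0]],
])

```text
time_s: 3.4
ee_pos: [0.4829, 0.149, 0.034]
ee_rot: [-0.118, 3.134, 0.003]
force: [-1.3, 2.6, 22.1]
finger_gap: 0.0002
```

```bash
python3 - <<'E'
from h import *
st()
f=grab("scene"); crop(f,200,230,160,120,5,"a4")
E
```

```text
t 3.4 p [0.4829 0.149  0.034 ] dock [-99.2 -90.3] yaw 94.3 z [ 0.005  0.002 -1.   ] F [-1.3  2.6 22.1] gap 0.0002 q [ 0.69  0.3  -0.6   0.   -0.66 -2.19]
```

View pics/a4.png

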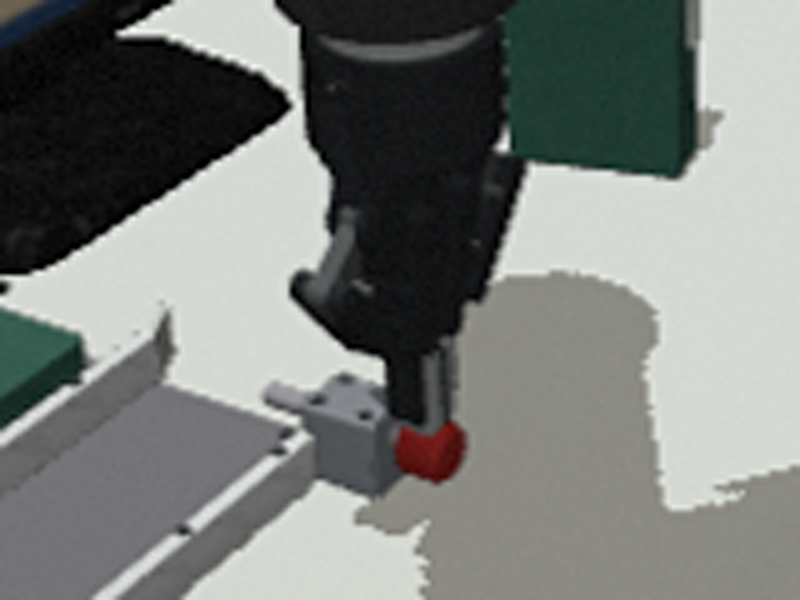

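```bash
python3 - <<'E'
from h import *
f=grab("scene")
for z in (.009,.02,.036,.045): print(z,((proj(f,[.483,.149,z])-[200,230])*5).round())
f=grab("top","a5t"); crop(f,170,220,100,75,8,"a5")
for z in (.009,.036): print(z,((proj(f,[.483,.149,z])-[170,220])*8).round())
st()
E
```

```text
0.009 [424. 481.]
0.02 [422. 457.]
0.036 [420. 423.]
0.045 [419. 404.]
0.009 [403. 411.]
0.036 [389. 409.]
t 3.55 p [0.4829 0.1491 0.034 ] dock [-99.2 -90.2] yaw 94.28 z [ 0.006  0.003 -1.   ] F [-1.1  0.2 19.7] gap 0.0 q [ 0.69  0.3  -0.6   0.   -0.66 -2.19]
```

View pics/a5.png

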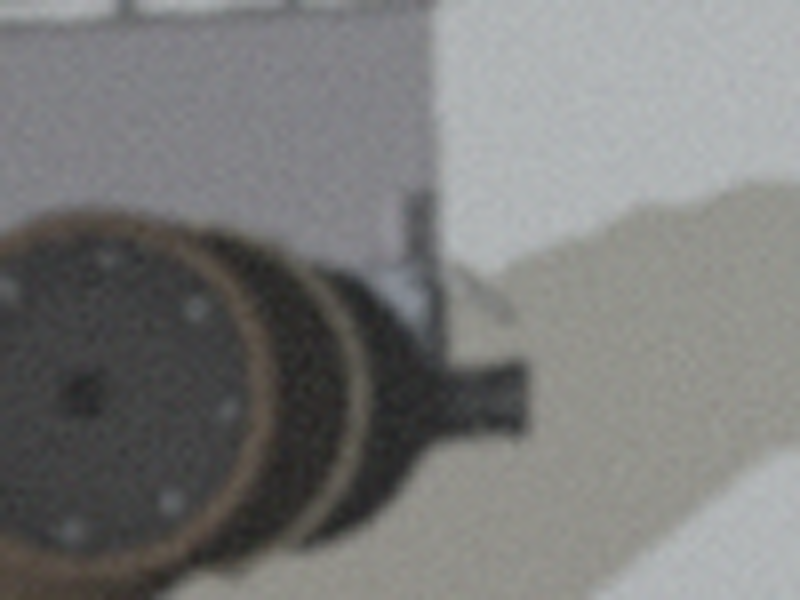

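```bash
python3 - <<'E'
from h import *
f=grab("scene")
u=np.array([np.cos(np.radians(94.2)),np.sin(np.radians(94.2))])
for s in(.047,-.047):
  for z in (.009,.022,.036,.045): print(s,z,((proj(f,[*(np.array([.4818,.1487])+s*u),z])-[200,230])*5).round())
E
```

```text
0.047 0.009 [356. 543.]
0.047 0.022 [354. 515.]
0.047 0.036 [352. 484.]
0.047 0.045 [350. 465.]
-0.047 0.009 [493. 423.]
-0.047 0.022 [491. 396.]
-0.047 0.036 [490. 367.]
-0.047 0.045 [489. 348.]
```

>>> jog_arm([
  [[0.004,-0.003,-0.04,0,0,0,0],[0.004,-0.003,-0.04,0,0,0,1],[0.004,-0.003,-0.04,0,0,0,1],[0.004,-0.003,-0.04,0,0,0,1],[0.004,-0.003,-0.04,0,0,0,1],[0.004,-0.003,-0.04,0,0,0,1]],
])

```text
time_s: 4.2
ee_pos: [0.4779, 0.1455, 0.0509]
ee_rot: [0.114, -3.139, 0.001]
force: [0.1, -0.1, 1.3]
finger_gap: 0.0721
```

```bash
python3 - <<'E'
from h import *
f=grab("scene"); crop(f,200,230,160,120,5,"a6")
st();go([*d2w(-.102,-.092),.006],90+YAW)
for s in(.047,-.047):
  for z in (.04,.06,.08): print(s,z,((proj(f,[*d2w(-.102,-.092+s),z])-[200,230])*5).round())
E
```

```text
t 4.25 p [0.4779 0.1455 0.051 ] dock [-104.5  -93.4] yaw 94.17 z [-0.001 -0.001 -1.   ] F [ 0.2  0.2 -0.4] gap 0.0789 q [ 0.69  0.27 -0.59 -0.   -0.71 -2.19]
delta [-0.0051  0.0029  0.0899] [-0.0004 -0.0005 -0.0003]  |mm| 45.1 deg 0.1
0.047 0.04 [357. 475.]
0.047 0.06 [353. 430.]
0.047 0.08 [350. 385.]
-0.047 0.04 [495. 358.]
-0.047 0.06 [492. 315.]
-0.047 0.08 [490. 272.]
```

View pics/a6.png

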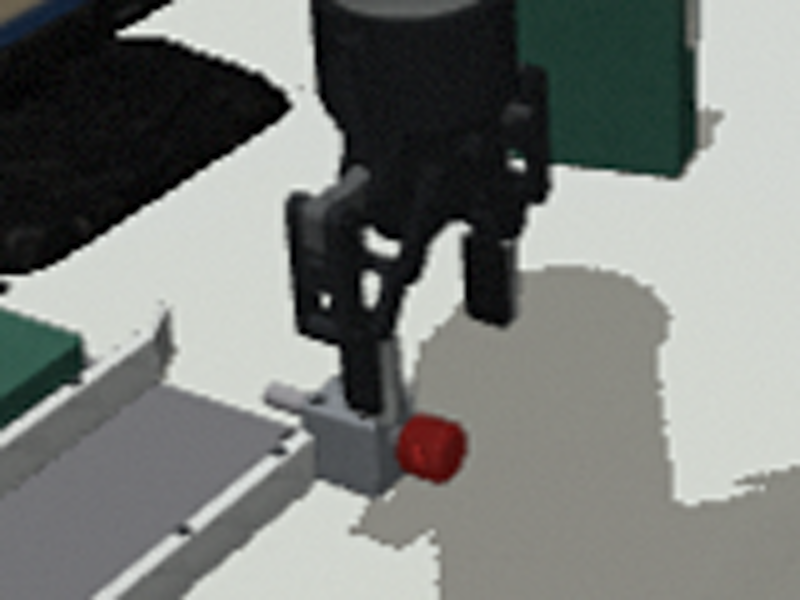

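>>> jog_arm([
  [[-0.004,0.003,0.045,0,0,0,1],[-0.004,0.003,0.086,0,0,0,1],[-0.004,0.003,0.086,0,0,0,1],[-0.004,0.003,0.086,0,0,0,1],[-0.004,0.003,0.086,0,0,0,1]],
])

```text
time_s: 4.75
ee_pos: [0.4805, 0.1476, 0.0092]
ee_rot: [-0.115, 3.139, 0.001]
force: [0.3, 0.6, -1.4]
finger_gap: 0.0853
```

```bash
python3 - <<'E'
from h import *
f=grab("scene"); crop(f,200,230,160,120,5,"a7")
st();go([*d2w(-.102,-.092),.006],90+YAW)
E
```

```text
t 4.8 p [0.4806 0.1477 0.0094] dock [-101.6  -91.4] yaw 94.18 z [ 0.001  0.001 -1.   ] F [-0.  -1.5 -0.1] gap 0.0854 q [ 0.69  0.34 -0.63  0.   -0.6  -2.19]
delta [ 0.0007 -0.0012  0.0068] [ 0.0005  0.0009 -0.0002]  |mm| 3.5 deg 0.1
```

View pics/a7.png

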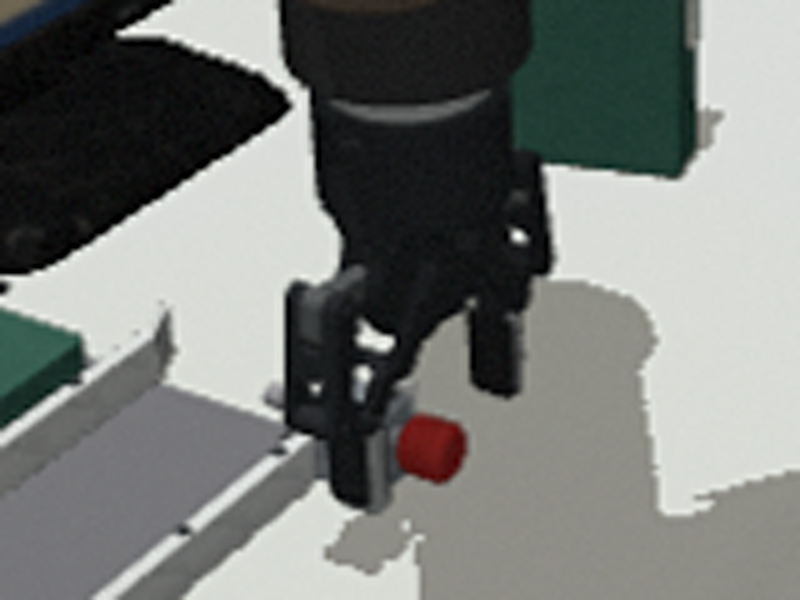

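>>> jog_arm([
  [[0.0,0,0.004,0,0,0,0.5],[0,0,0.004,0,0,0,0.2],[0,0,0.004,0,0,0,0],[0,0,0.004,0,0,0,0],[0,0,0.004,0,0,0,0]],
])

```text
time_s: 5.3
ee_pos: [0.4805, 0.1479, 0.0069]
ee_rot: [-0.115, 3.138, 0.001]
force: [-0.5, 2.4, 3.3]
finger_gap: 0.0224
```

```bash
python3 - <<'E'
from h import *
f=grab("scene"); crop(f,200,230,160,120,5,"a8")
st()
E
```

```text
t 5.35 p [0.4805 0.1479 0.0069] dock [-101.7  -91.2] yaw 94.19 z [ 0.001  0.001 -1.   ] F [-0.8  2.9  3.9] gap 0.0229 q [ 0.69  0.34 -0.63  0.   -0.6  -2.19]
```

View pics/a8.png

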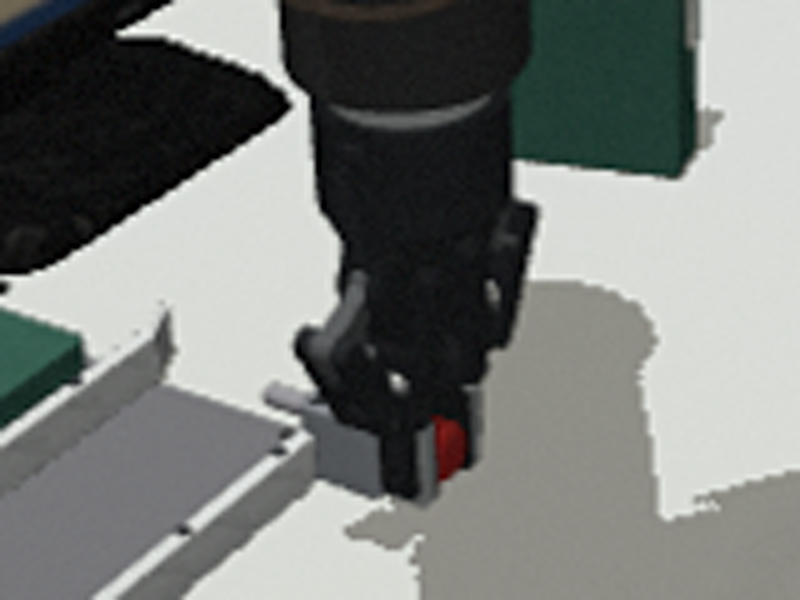

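>>> jog_arm([
  [[0.01,0,0,0,0,0,0],[0.02,0,0,0,0,0,0],[0.03,0,0,0,0,0,0],[0.04,0,0,0,0,0,0],[0.05,0,0,0,0,0,0],[0.058,0,0,0,0,0,0],[0.062,0,0,0,0,0,0],[0.062,0,0,0,0,0,0]],
])

```text
time_s: 6.15
ee_pos: [0.4506, 0.1458, 0.0069]
ee_rot: [-0.116, 3.136, 0.002]
force: [9.9, -1.0, 0.1]
finger_gap: 0.0227
```

```bash
python3 - <<'E'
from h import *
f=grab("scene"); crop(f,200,230,160,120,5,"a9")
st()
E
```

```text
t 6.2 p [0.4506 0.1458 0.0069] dock [-131.7  -91.2] yaw 94.23 z [ 0.003  0.001 -1.   ] F [10.4 -0.7  0.6] gap 0.0224 q [ 0.73  0.31 -0.7   0.   -0.57 -2.23]
```

View pics/a9.png

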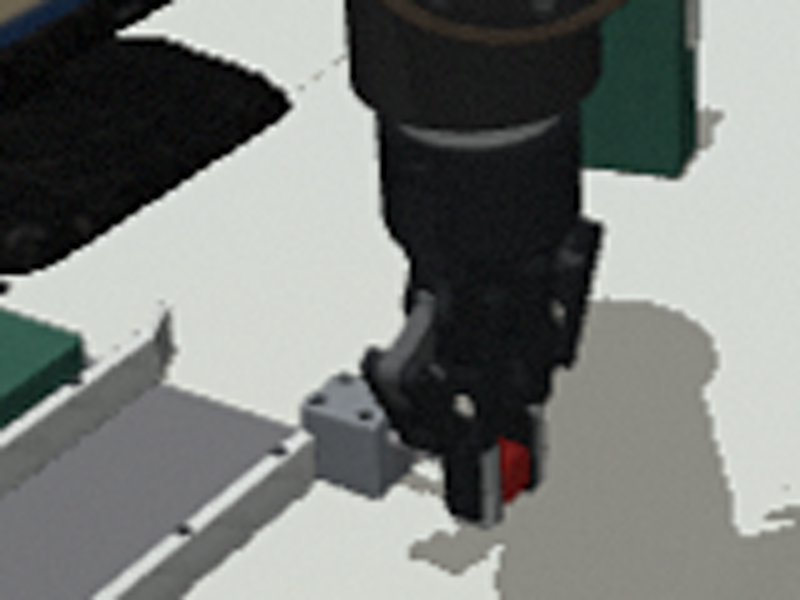

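>>> jog_arm([
  [[0.06,0,0,0,0,0,0.6],[0.06,0,0,0,0,0,1],[0.06,0,0,0,0,0,1],[0.06,0,0,0,0,0,1],[0.06,0,-0.1,0,0,0,1],[0.06,0,-0.2,0,0,0,1],[0.06,0,-0.3,0,0,0,1],[0.06,0,-0.38,0,0,0,1]],
])

```text
time_s: 7.0
ee_pos: [0.4195, 0.1428, 0.1994]
ee_rot: [-0.114, 3.138, 0.001]
force: [1.6, 0.5, -0.9]
finger_gap: 0.0858
```

```bash
python3 - <<'E'
from h import *
st(); go([.591,-.121,.20],109)
f=grab("scene","b0"); grab("top","b0t")
print([b for b in blobs(f,"red") if 250<b[1][0]<330])
E
```

```text
t 7.0 p [0.4195 0.1428 0.1994] dock [-162.9  -91.8] yaw 94.16 z [ 0.001  0.001 -1.   ] F [ 1.6  0.5 -0.9] gap 0.0858 q [ 0.78 -0.01 -0.52  0.   -1.06 -2.27]
delta [-0.3037 -0.5511 -0.0013] [ 0.0004  0.001  -0.1726]  |mm| 314.6 deg 14.8
[([292, 317, 13, 14, 137], [298.1, 323.5], ((297.9999694824219, 323.5000305175781), (12.965337753295898, 11.700427055358887), 18.434947967529297))]
```

View pics/b0.png

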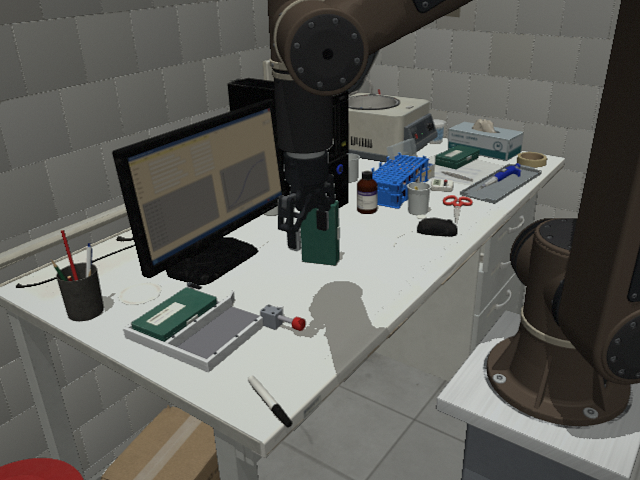

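>>> jog_arm([
  [[-0.3,-0.55,0,0,0,-0.172,1],[-0.3,-0.55,0,0,0,-0.172,1],[-0.3,-0.55,0,0,0,-0.172,1],[-0.3,-0.55,0,0,0,-0.172,1],[-0.3,-0.55,0,0,0,-0.172,1],[-0.3,-0.55,0,0,0,-0.172,1],[-0.3,-0.55,0,0,0,-0.172,1],[-0.3,-0.55,0,0,0,-0.172,1]],
])

```text
time_s: 7.9
ee_pos: [0.5898, -0.1239, 0.1945]
ee_rot: [0.51, -3.097, 0.0]
force: [-1.0, 1.7, -0.8]
finger_gap: 0.0858
```

```bash
python3 - <<'E'
from h import *
f=grab("scene","b1"); st(); go([.591,-.121,.17],109)
print("knob dock",w2d(onz(f,298,323.5,.024)))
crop(f,240,120,160,160,4,"b1c")
E
```

```text
t 7.95 p [ 0.5888 -0.1224  0.1946] dock [ -13.5 -368.7] yaw 108.75 z [-0.003 -0.    -1.   ] F [-0.3  0.7  0.4] gap 0.0853 q [ 0.12  0.27 -0.2  -0.   -1.1  -1.36]
delta [-0.0051  0.0012  0.0493] [ 0.0006 -0.0019 -0.0029]  |mm| 24.8 deg 0.3
knob dock [-0.12981299 -0.09287047]
```

View pics/b1c.png

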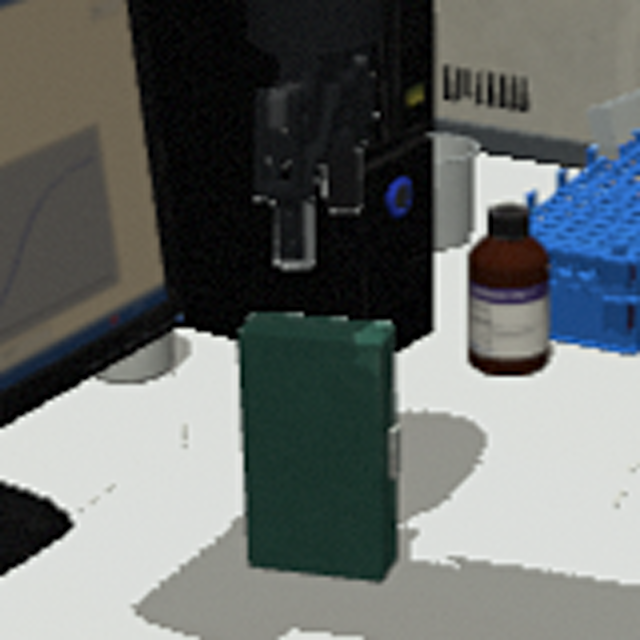

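>>> jog_arm([
  [[-0.004,0.001,0.05,0,0,0,1],[-0.004,0.001,0.1,0,0,0,1],[-0.004,0.001,0.153,0,0,0,1],[-0.004,0.001,0.153,0,0,0,1],[-0.004,0.001,0.153,0,0,0,1]],
])

```text
time_s: 8.45
ee_pos: [0.5903, -0.1189, 0.1202]
ee_rot: [0.519, -3.097, 0.0]
force: [0.9, 0.3, 0.7]
finger_gap: 0.0857
```

```bash
python3 - <<'E'
from h import *
f=grab("scene","b2"); t=grab("top"); st(); go([.591,-.121,.118],109)
a=f["frame"][120:280,240:400,::-1]; b=t["frame"][180:260,270:350,::-1]
cv2.imwrite("pics/b2c.png",np.hstack([cv2.resize(a,(400,400)),cv2.resize(b,(400,400))]))
E
```

```text
t 8.55 p [ 0.5914 -0.119   0.1215] dock [ -10.7 -365.5] yaw 109.0 z [ 0.002 -0.    -1.   ] F [0.  0.1 0. ] gap 0.0856 q [ 0.13  0.33 -0.29  0.   -0.94 -1.36]
delta [ 0.0021 -0.0035  0.0071] [-0.0005  0.0013  0.    ]  |mm| 4.1 deg 0.1
```

View pics/b2c.png

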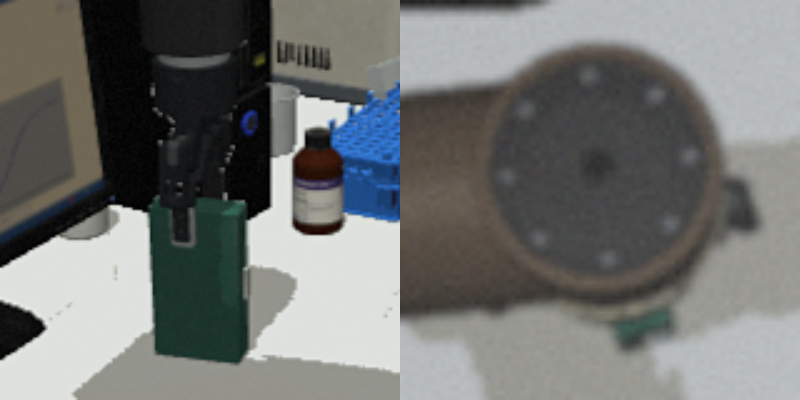

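>>> jog_arm([
  [[0.002,-0.003,0.007,0,0,0,0.6],[0.002,-0.003,0.007,0,0,0,0.3],[0.002,-0.003,0.007,0,0,0,0],[0.002,-0.003,0.007,0,0,0,0],[0.002,-0.003,0.007,0,0,0,0],[0.002,-0.003,0.007,0,0,0,0]],
])

```text
time_s: 9.15
ee_pos: [0.5904, -0.1211, 0.117]
ee_rot: [-0.517, 3.098, -0.0]
force: [-1.5, 0.9, 3.8]
finger_gap: 0.0326
```

```bash
python3 - <<'E'
from h import *
f=grab("scene","b3"); t=grab("top"); st()
a=f["frame"][120:280,240:400,::-1]; b=t["frame"][180:260,270:350,::-1]
cv2.imwrite("pics/b3c.png",np.hstack([cv2.resize(a,(400,400)),cv2.resize(b,(400,400))]))
E
```

```text
t 9.25 p [ 0.5904 -0.1211  0.117 ] dock [ -11.9 -367.6] yaw 108.96 z [ 0.001 -0.    -1.   ] F [-1.6  1.2  4.3] gap 0.033 q [ 0.12  0.33 -0.3   0.   -0.94 -1.36]
```

View pics/b3c.png

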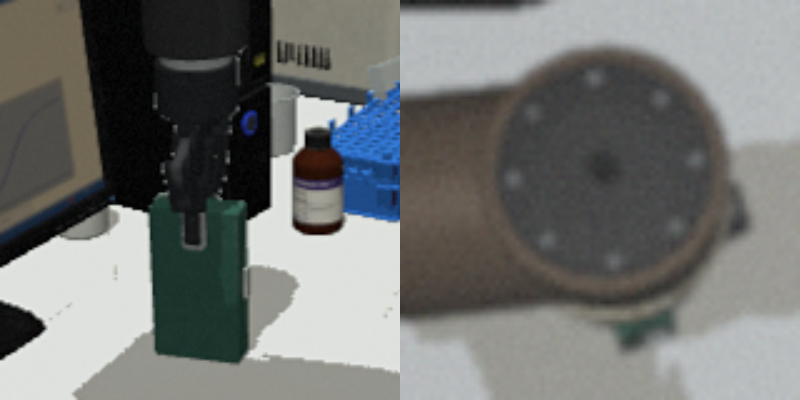

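```bash
python3 - <<'E'
from h import *
go([*d2w(0,-.345),.132],94.2)
E
```

```text
delta [-0.0345  0.0376 -0.0301] [-0.0002  0.0005  0.1718]  |mm| 29.6 deg 14.8
```

>>> jog_arm([
  [[0,0,-0.03,0,0,0,0],[-0.015,0.017,-0.03,0,0,0.08,0],[-0.034,0.038,-0.03,0,0,0.172,0],[-0.034,0.038,-0.03,0,0,0.172,0],[-0.034,0.038,-0.03,0,0,0.172,0],[-0.034,0.038,-0.02,0,0,0.172,0],[-0.034,0.038,-0.006,0,0,0.172,0],[-0.034,0.038,-0.003,0,0,0.172,0]],
])

```text
time_s: 10.05
ee_pos: [0.5993, -0.098, 0.117]
ee_rot: [0.115, -3.138, 0.0]
force: [-2.5, 1.6, 6.6]
finger_gap: 0.0327
```

```bash
python3 - <<'E'
from h import *
st(); f=grab("scene","b4");t=grab("top"); st()
a=f["frame"][120:280,240:400,::-1]; b=t["frame"][180:260,270:350,::-1]
cv2.imwrite("pics/b4c.png",np.hstack([cv2.resize(a,(400,400)),cv2.resize(b,(400,400))]))
E
```

```text
t 10.05 p [ 0.5993 -0.098   0.117 ] dock [  -1.3 -345.2] yaw 94.19 z [-0.002 -0.    -1.   ] F [-2.5  1.6  6.6] gap 0.0327 q [ 0.16  0.34 -0.29 -0.   -0.94 -1.66]
t 10.15 p [ 0.5996 -0.0979  0.1174] dock [  -1.  -345.1] yaw 94.18 z [-0.001 -0.    -1.   ] F [-0.2  0.5 -0.7] gap 0.0326 q [ 0.16  0.34 -0.29 -0.   -0.94 -1.66]
```

View pics/b4c.png

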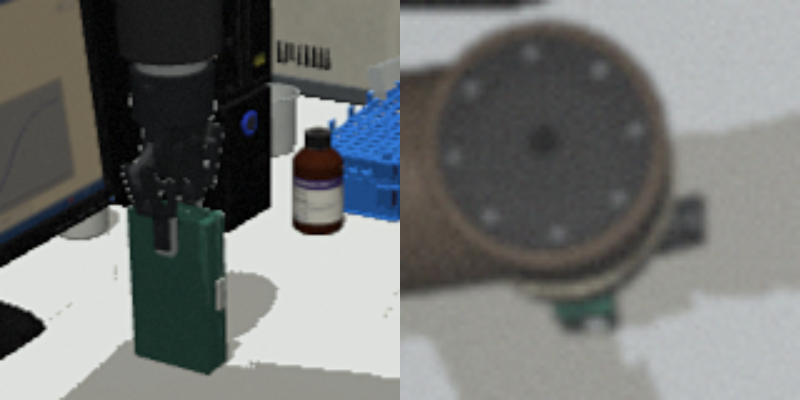

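>>> jog_arm([
  [[0,0,0,0,0,0,0.5],[0,0,0,0,0,0,1],[0,0,0,0,0,0,1],[0,0,0,0,0,0,1],[0,0,-0.07,0,0,0,1],[0,0,-0.14,0,0,0,1],[0,-0.07,-0.14,0,0,0,0],[0,-0.14,-0.14,0,0,0,0]],
])

```text
time_s: 10.95
ee_pos: [0.6061, -0.1674, 0.1899]
ee_rot: [-0.118, 3.136, -0.0]
force: [0.8, 0.1, 0.5]
finger_gap: 0.059
```

```bash
python3 - <<'E'
from h import *
st(); f=grab("scene","b5");t=grab("top"); st()
a=f["frame"][120:280,240:400,::-1]; b=t["frame"][180:260,270:350,::-1]
cv2.imwrite("pics/b5c.png",np.hstack([cv2.resize(a,(400,400)),cv2.resize(b,(400,400))]))
E
```

```text
t 10.95 p [ 0.6061 -0.1674  0.1899] dock [ 4.000e-01 -4.149e+02] yaw 94.31 z [ 0.004  0.    -1.   ] F [0.8 0.1 0.5] gap 0.059 q [ 0.04  0.31 -0.15  0.   -1.1  -1.54]
t 11.05 p [ 0.6051 -0.1703  0.1882] dock [  -0.8 -417.7] yaw 94.04 z [ 0.001 -0.    -1.   ] F [-0.8  1.2 -0.8] gap 0.0437 q [ 0.04  0.31 -0.15  0.   -1.1  -1.54]
```

View pics/b5c.png

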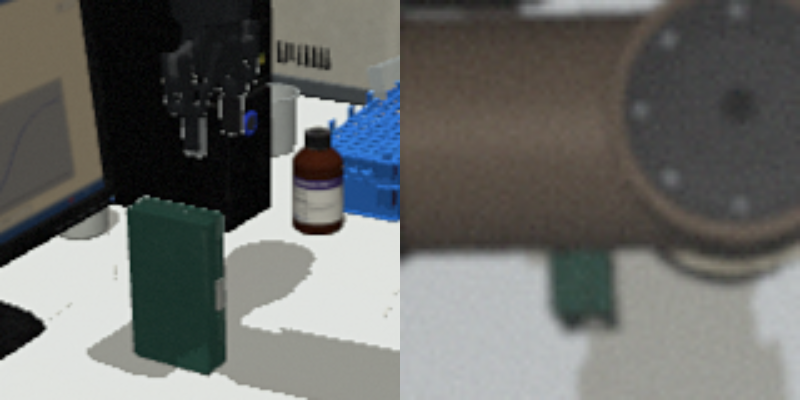

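>>> jog_arm([
  [[0,0,0.05,0,0,0,0],[0,0,0.11,0,0,0,0],[0,0,0.11,0,0,0,0],[0,0.04,0.11,0,0,0,0],[0,0.07,0.11,0,0,0,0],[0,0.09,0.11,0,0,0,0],[0,0.11,0.11,0,0,0,0],[0,0.13,0.11,0,0,0,0]],
])

```text
time_s: 11.85
ee_pos: [0.6005, -0.1017, 0.1336]
ee_rot: [-0.115, 3.139, 0.0]
force: [0.2, 0.0, -0.3]
finger_gap: 0.0
```

```bash
python3 - <<'E'
from h import *
st(); f=grab("scene","b6");t=grab("top"); st()
a=f["frame"][120:280,240:400,::-1]; b=t["frame"][180:260,270:350,::-1]
cv2.imwrite("pics/b6c.png",np.hstack([cv2.resize(a,(400,400)),cv2.resize(b,(400,400))]))
E
```

```text
t 11.85 p [ 0.6005 -0.1017  0.1336] dock [  -0.4 -348.9] yaw 94.2 z [ 0.001  0.    -1.   ] F [ 0.2  0.  -0.3] gap 0.0 q [ 0.15  0.33 -0.27  0.   -0.98 -1.65]
t 11.95 p [ 0.6004 -0.1014  0.1333] dock [  -0.4 -348.6] yaw 94.24 z [ 0.001  0.    -1.   ] F [-0.7  0.4  0.4] gap 0.0002 q [ 0.15  0.33 -0.27 -0.   -0.98 -1.65]
```

View pics/b6c.png

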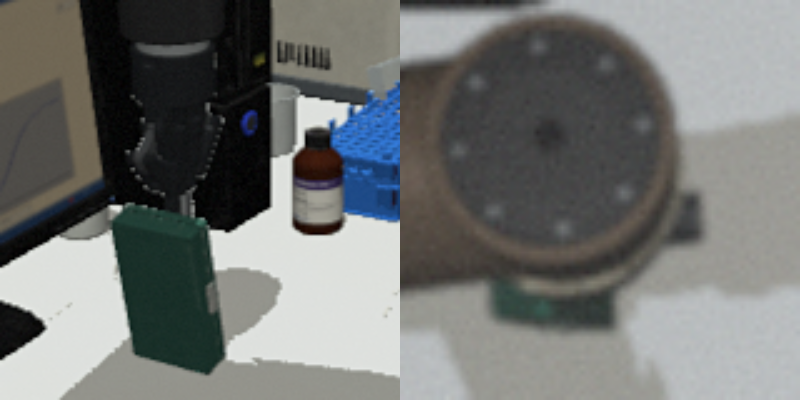

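>>> jog_arm([
  [[0,0.03,0,0,0,0,0],[0,0.06,0,0,0,0,0],[0,0.06,0,0,0,0,0],[0,0.06,0,0,0,0,0],[0,0.06,0,0,0,0,0]],
])

```text
time_s: 12.45
ee_pos: [0.5981, -0.0727, 0.133]
ee_rot: [0.115, -3.139, 0.0]
force: [-0.1, -0.1, 0.3]
finger_gap: 0.0001
```

```bash
python3 - <<'E'
from h import *
st(); f=grab("scene","b7");t=grab("top"); st()
a=f["frame"][150:310,200:400,::-1]; b=t["frame"][180:260,250:350,::-1]
cv2.imwrite("pics/b7c.png",np.hstack([cv2.resize(a,(400,320)),cv2.resize(b,(400,320))]))
E
```

```text
t 12.45 p [ 0.5981 -0.0727  0.133 ] dock [  -0.6 -319.8] yaw 94.18 z [-0. -0. -1.] F [-0.1 -0.1  0.3] gap 0.0001 q [ 0.2   0.32 -0.28  0.   -0.97 -1.7 ]
t 12.55 p [ 0.5981 -0.0729  0.1329] dock [  -0.6 -320.1] yaw 94.15 z [-0. -0. -1.] F [-0.4  0.8 -0.1] gap -0.0003 q [ 0.2   0.32 -0.28  0.   -0.97 -1.7 ]
```

View pics/b7c.png

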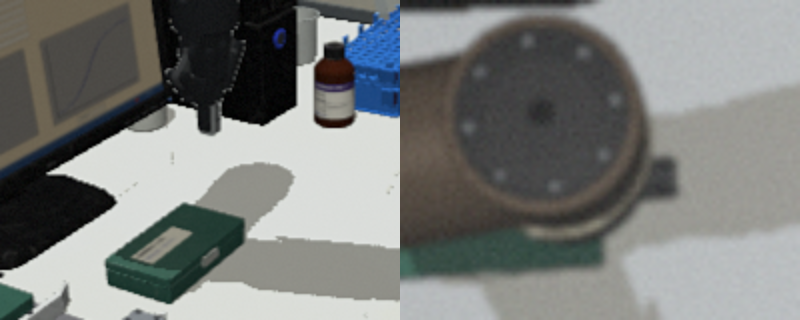

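>>> jog_arm([
  [[0,-0.06,0,0,0,-0.09,0],[0,-0.13,0,0,0,-0.19,0],[0,-0.13,0,0,0,-0.29,0.2],[0,-0.13,0,0,0,-0.39,0.4],[0,-0.13,0,0,0,-0.49,0.6],[0,-0.13,0,0,0,-0.59,0.6],[0,-0.13,0,0,0,-0.69,0.6],[0,-0.13,0,0,0,-0.69,0.6]],
])

```text
time_s: 13.35
ee_pos: [0.6028, -0.1379, 0.1329]
ee_rot: [1.655, -2.67, -0.0]
force: [1.1, 0.3, -0.1]
finger_gap: 0.0513
```

```bash
python3 - <<'E'
from h import *
st(); go([*d2w(0,-.385),.06],184.2)
f=grab("scene","c0");t=grab("top"); st()
for b in blobs(t,"green"): print(b)
for b in blobs(f,"green"): print(b)
a=f["frame"][150:310,200:400,::-1]; b=t["frame"][180:260,250:350,::-1]
cv2.imwrite("pics/c0c.png",np.hstack([cv2.resize(a,(400,320)),cv2.resize(b,(400,320))]))
E
```

```text
t 13.35 p [ 0.6028 -0.1379  0.1329] dock [  -0.7 -385.2] yaw 153.57 z [-0. -0. -1.] F [ 1.1  0.3 -0.1] gap 0.0513 q [ 0.09  0.34 -0.25 -0.   -0.98 -0.55]
delta [-0.0011 -0.0011  0.1457] [ 1.000e-04 -0.000e+00 -3.564e-01]  |mm| 72.9 deg 30.6
t 13.45 p [ 0.6028 -0.1378  0.1329] dock [  -0.7 -385.1] yaw 153.19 z [-0. -0. -1.] F [-0.9 -0.1 -0.5] gap 0.0511 q [ 0.09  0.34 -0.25  0.   -0.98 -0.56]
([159, 186, 53, 32, 577], [180.4, 199.3], ((185.3849639892578, 201.2743682861328), (28.536651611328125, 53.01564407348633), 86.18592071533203))
([248, 237, 43, 12, 319], [268.1, 242.7], ((268.9544372558594, 241.7932586669922), (10.204591751098633, 42.4922981262207), 86.3086166381836))
([436, 142, 22, 27, 254], [446.4, 159.0], ((444.56195068359375, 157.07081604003906), (26.925004959106445, 20.067541122436523), 75.3791275024414))
([253, 252, 69, 50, 1640], [287.5, 276.8], ((287.60003662109375, 276.300048828125), (36.400001525878906, 71.4000015258789), 53.13010025024414))
([55, 268, 12, 13, 49], [60.8, 274.4], ((60.420005798339844, 274.0600280761719), (16.200000762939453, 3.4000000953674316), 53.13010025024414))
([132, 288, 84, 53, 1771], [175.6, 313.6], ((174.84503173828125, 313.8084411621094), (32.72653579711914, 85.70152282714844), 57.14427947998047))
```

View pics/c0c.png

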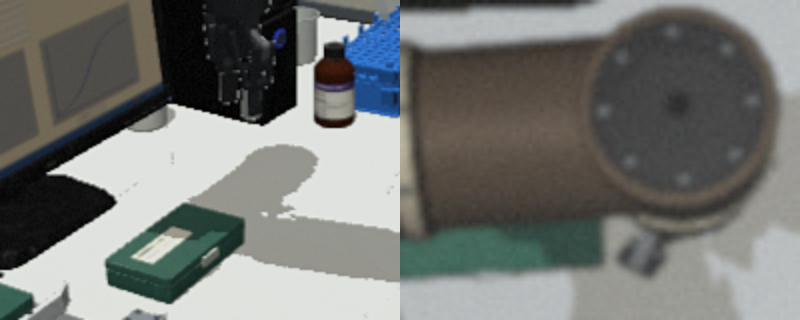

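```bash
python3 - <<'E'
from h import *
f=cv2.imread("pics/c0.png"); cv2.imwrite("pics/c0z.png",cv2.resize(f[240:310,245:330],None,fx=8,fy=8,interpolation=cv2.INTER_CUBIC))
E
```

```text
(no output)
```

View pics/c0z.png

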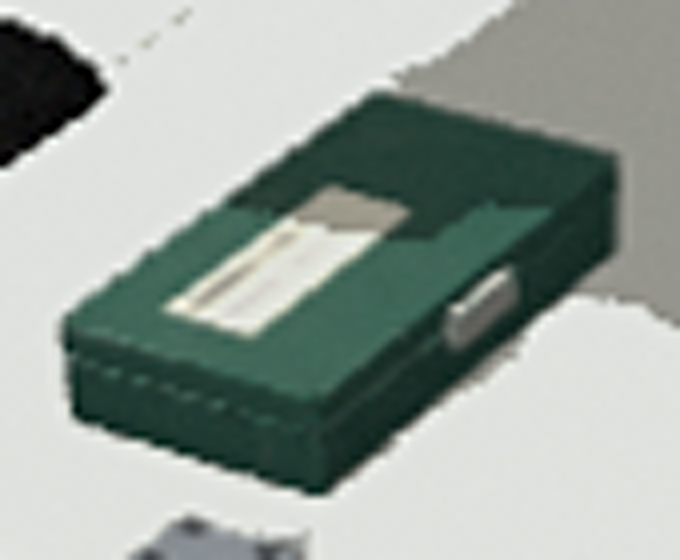

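```bash
python3 - <<'E'
from h import *
f=grab("scene")
P={}
for k,p,z in [("FL",(62,325),.033),("FR",(318,408),.033),("RR",(618,158),.033),("RL",(382,92),.033),("FRb",(320,495),0),("FLb",(75,415),0),("RRb",(612,250),0)]:
    w=onz(f,245+p[0]/8-.4,240+p[1]/8-.4,z); P[k]=w; print(k,w.round(4),(w2d(w)*1e3).round(1))
for a,b in(("FL","RL"),("FR","RR"),("FRb","RRb")):
    d=w2d(P[a])-w2d(P[b]); print(a,b,np.degrees(np.arctan2(-d[0],d[1])).round(2),np.linalg.norm(d))
st(); go([*d2w(0,-.385),.06],184.2)
E
```

```text
FL [0.6288 0.0795 0.033 ] [  41.1 -170.3]
FR [0.5429 0.0748 0.033 ] [ -44.8 -168.7]
RR [ 0.558  -0.0804  0.033 ] [ -41.2 -324.5]
RL [ 0.6411 -0.0755  0.033 ] [  42.1 -325.8]
FRb [0.5501 0.068  0.    ] [ -38.2 -176. ]
FLb [0.6329 0.0734 0.    ] [  44.8 -176.7]
RRb [ 0.5629 -0.0826  0.    ] [ -36.5 -327.1]
FL RL 0.35 0.15548816942254917
FR RR 1.34 0.15584836119144993
FRb RRb 0.65 0.1511253491305991
t 13.5 p [ 0.6028 -0.1377  0.1329] dock [  -0.7 -385. ] yaw 153.22 z [-0.  0. -1.] F [-0.3 -0.2  0.3] gap 0.0509 q [ 0.09  0.34 -0.25 -0.   -0.98 -0.56]
delta [-0.0007 -0.0012  0.1458] [ 1.000e-04 -0.000e+00 -3.605e-01]  |mm| 72.9 deg 31.0
```

>>> jog_arm([
  [[0,0,0.05,0,0,-0.1,0.6],[0,0,0.1,0,0,-0.2,0.6],[0,0,0.15,0,0,-0.3,0.6],[0,0,0.2,0,0,-0.36,0.6],[0,0,0.24,0,0,-0.36,0.6],[0,0,0.252,0,0,-0.36,0.6],[0,0,0.252,0,0,-0.36,0.6]],
])

```text
time_s: 14.2
ee_pos: [0.6024, -0.1376, 0.0062]
ee_rot: [2.302, -2.136, -0.002]
force: [0.2, 0.1, 0.2]
finger_gap: 0.051
```

```bash
python3 - <<'E'
from h import *
f=grab("scene","c1"); st(); go([*d2w(0,-.385),.005],184.2)
crop(f,220,170,160,120,5,"c1c")
for z in(0,.01,.02): 
  for s in (.025,.045,-.025,-.045): print(z,s,((proj(f,[*(robot.state()["ee_pos"][:2]+Rd@[s,0]),z])-[220,170])*5).round())
E
```

```text
t 14.25 p [ 0.6031 -0.1376  0.0072] dock [-3.000e-01 -3.849e+02] yaw -175.67 z [-0. -0. -1.] F [0.3 0.7 0.9] gap 0.0512 q [ 0.09  0.49 -0.36  0.   -0.72 -0.02]
delta [ 0.0001 -0.0007  0.0045] [ 0.0001 -0.0002  0.0015]  |mm| 2.3 deg 0.1
0 0.025 [462. 424.]
0 0.045 [428. 415.]
0 -0.025 [549. 447.]
0 -0.045 [584. 457.]
0.01 0.025 [461. 406.]
0.01 0.045 [427. 397.]
0.01 -0.025 [548. 429.]
0.01 -0.045 [584. 439.]
0.02 0.025 [461. 388.]
0.02 0.045 [426. 379.]
0.02 -0.025 [548. 411.]
0.02 -0.045 [584. 420.]
```

View pics/c1c.png

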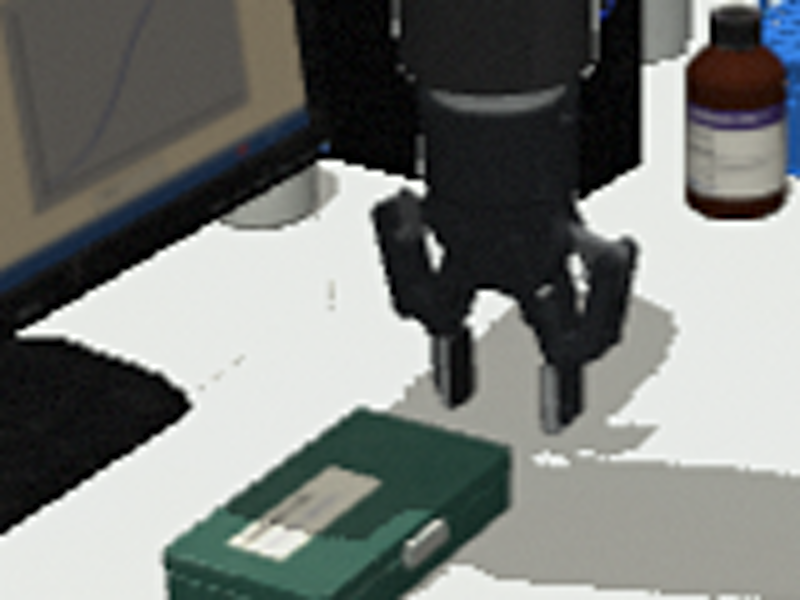

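>>> jog_arm([
  [[-0.045,0,0.002,0,0,0,0.6],[-0.08,0,0.002,0,0,0,0.6],[-0.1,0,0.002,0,0,0,0.6],[-0.12,0,0.002,0,0,0,0.6],[-0.14,0,0.002,0,0,0,0.6],[-0.16,0,0.002,0,0,0,0.6],[-0.18,0,0.002,0,0,0,0.6],[-0.19,0,0.002,0,0,0,0.6]],
])

```text
time_s: 15.05
ee_pos: [0.5955, -0.042, 0.006]
ee_rot: [-2.306, 2.134, -0.0]
force: [-0.0, -1.8, 2.0]
finger_gap: 0.0513
```

```bash
python3 - <<'E'
from h import *
st(); f=grab("scene","c2"); st()
crop(f,180,200,160,120,5,"c2c")
E
```

```text
t 15.05 p [ 0.5955 -0.042   0.006 ] dock [  -0.9 -289. ] yaw -175.57 z [ 0.  0. -1.] F [-0.  -1.8  2. ] gap 0.0513 q [ 0.26  0.46 -0.41 -0.   -0.69 -0.18]
t 15.1 p [ 0.5955 -0.0416  0.0059] dock [  -0.9 -288.6] yaw -175.55 z [-0.  0. -1.] F [-0.4  0.   0.6] gap 0.0513 q [ 0.26  0.46 -0.41 -0.   -0.69 -0.18]
```

View pics/c2c.png

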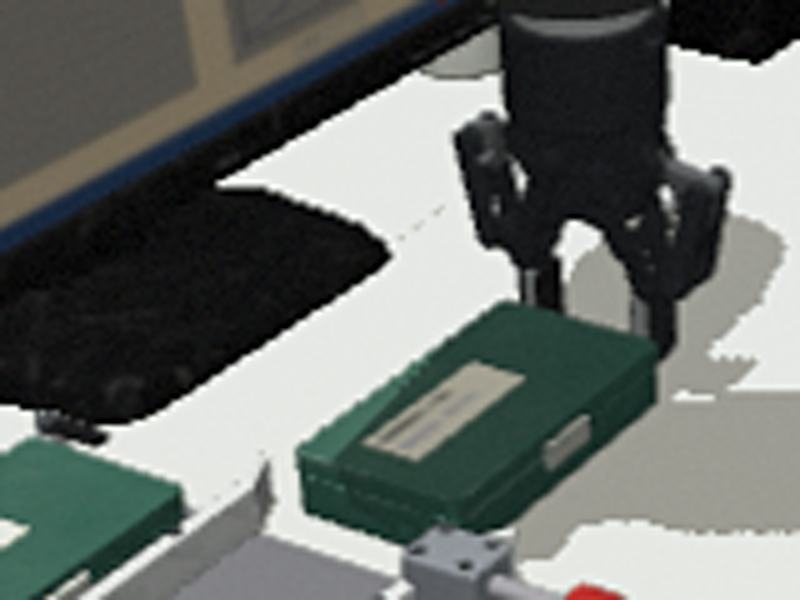

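>>> jog_arm([
  [[-0.025,0,0,0,0,0,0.6],[-0.05,0,0,0,0,0,0.6],[-0.075,0,0,0,0,0,0.6],[-0.1,0,0,0,0,0,0.6],[-0.125,0,0,0,0,0,0.6],[-0.15,0,0,0,0,0,0.6],[-0.165,0,0,0,0,0,0.6],[-0.165,0,0,0,0,0,0.6]],
])

```text
time_s: 15.9
ee_pos: [0.5893, 0.0407, 0.006]
ee_rot: [-2.307, 2.133, -0.0]
force: [-0.0, -0.3, 0.1]
finger_gap: 0.0513
```

```bash
python3 - <<'E'
from h import *
f=grab("scene","c3"); st()
crop(f,140,220,160,120,5,"c3c")
E
```

```text
t 15.95 p [0.5893 0.0402 0.006 ] dock [  -1.1 -206.6] yaw -175.53 z [ 0.  0. -1.] F [ 0.7  0.2 -1.1] gap 0.0511 q [ 0.4   0.45 -0.43 -0.   -0.69 -0.32]
```

View pics/c3c.png

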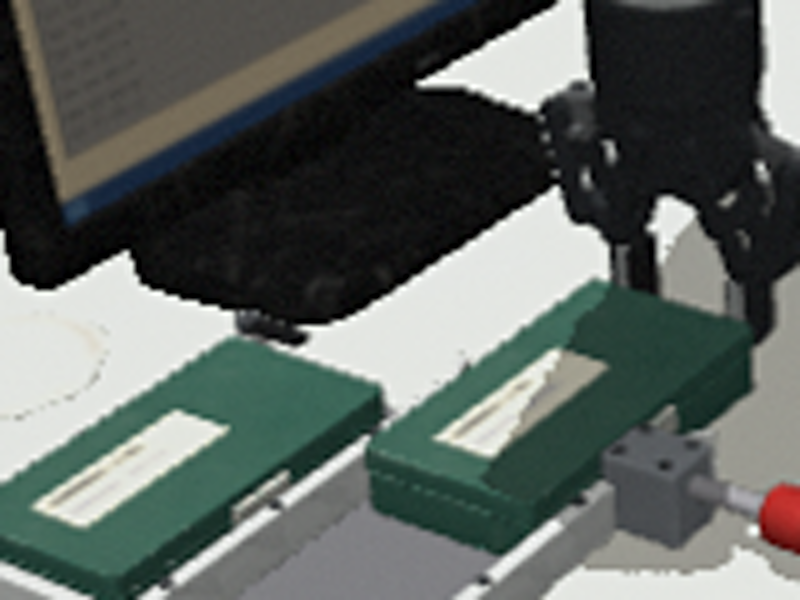

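>>> jog_arm([
  [[-0.03,0,0,0,0,0,0.6],[-0.06,0,0,0,0,0,0.6],[-0.09,0,0,0,0,0,0.6],[-0.12,0,0,0,0,0,0.6],[-0.15,0,0,0,0,0,0.6],[-0.18,0,0,0,0,0,0.6],[-0.2,0,0,0,0,0,0.6],[-0.2,0,0,0,0,0,0.6]],
])

```text
time_s: 16.75
ee_pos: [0.5817, 0.1409, 0.006]
ee_rot: [-2.307, 2.132, -0.0]
force: [1.4, 0.7, 0.1]
finger_gap: 0.0512
```

```bash
python3 - <<'E'
from h import *
f=grab("scene","c4"); st()
crop(f,120,230,160,120,5,"c4c")
E
```

```text
t 16.8 p [0.5815 0.14   0.006 ] dock [  -1.6 -106.5] yaw -175.52 z [ 0.  0. -1.] F [-0.9 -0.9 -0.9] gap 0.0511 q [ 0.56  0.46 -0.41 -0.   -0.7  -0.48]
```

View pics/c4c.png

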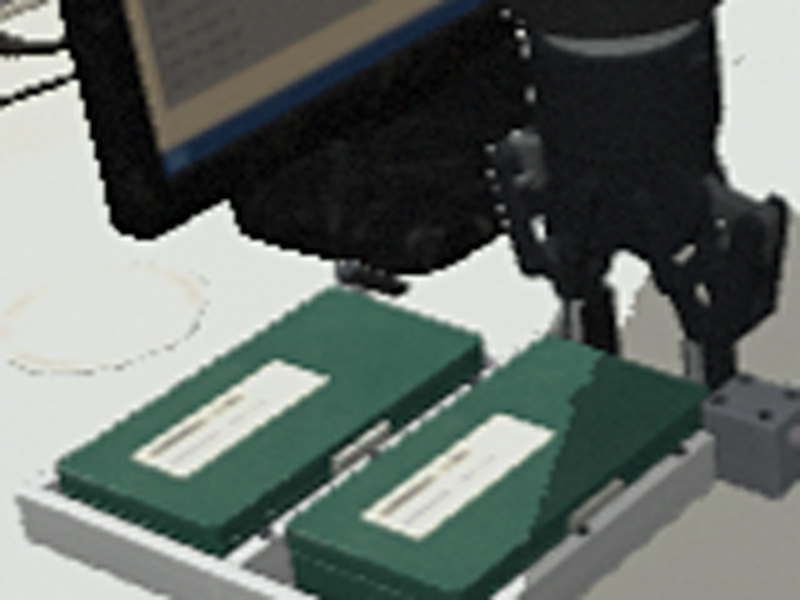

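>>> jog_arm([
  [[-0.006,0,0,0,0,0,0.6],[-0.012,0,0,0,0,0,0.6],[-0.018,0,0,0,0,0,0.6],[-0.022,0,0,0,0,0,0.6],[-0.026,0,0,0,0,0,0.6],[-0.03,0,0,0,0,0,0.6],[-0.034,0,0,0,0,0,0.6]],
])

```text
time_s: 17.5
ee_pos: [0.5802, 0.1562, 0.0059]
ee_rot: [2.305, -2.134, -0.0]
force: [-0.3, -1.1, -1.0]
finger_gap: 0.051
```

```bash
python3 - <<'E'
from h import *
st()
E
```

```text
t 17.5 p [0.5802 0.1562 0.0059] dock [ -1.7 -90.2] yaw -175.59 z [-0. -0. -1.] F [-0.3 -1.1 -1. ] gap 0.051 q [ 0.59  0.47 -0.4  -0.   -0.7  -0.51]
```

>>> jog_arm([
  [[-0.003,0,0,0,0,0,0.6],[-0.006,0,0,0,0,0,0.6],[-0.009,0,0,0,0,0,0.6],[-0.009,0,0,0,0,0,0.6]],
])

```text
time_s: 17.9
ee_pos: [0.5797, 0.1596, 0.0059]
ee_rot: [2.304, -2.134, 0.001]
force: [1.2, -5.6, 1.2]
finger_gap: 0.0513
```

```bash
python3 - <<'E'
from h import *
f=grab("scene","c5"); st()
crop(f,120,250,160,120,5,"c5c")
E
```

```text
t 17.95 p [0.5798 0.1596 0.006 ] dock [ -1.9 -86.8] yaw -175.61 z [-0.001 -0.001 -1.   ] F [ 1.6 -4.9  0.8] gap 0.0514 q [ 0.59  0.47 -0.4   0.   -0.7  -0.52]
```

View pics/c5c.png

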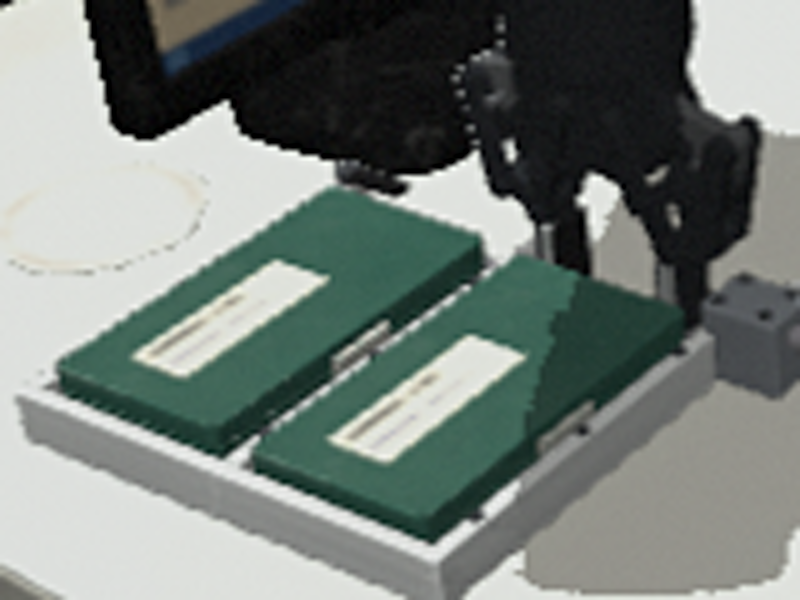

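>>> jog_arm([
  [[-0.004,0,0,0,0,0,0.6],[-0.004,0,0,0,0,0,0.6],[0.0,0,0,0,0,0,0.6],[0.03,0,0,0,0,0,0.6],[0.08,0,0,0,0,0,0.6],[0.13,0,-0.06,0,0,0,0.6],[0.13,0,-0.16,0,0,0,0.6],[0.13,0,-0.2,0,0,0,0.6]],
])

```text
time_s: 18.75
ee_pos: [0.5869, 0.0952, 0.1102]
ee_rot: [-2.301, 2.132, -0.004]
force: [0.4, 0.2, -0.0]
finger_gap: 0.0514
```

```bash
python3 - <<'E'
from h import *
f=grab("scene","c6"); st()
crop(f,120,250,200,120,4,"c6c")
st(); go([*d2w(-.132,-.092),.11],94.2)
E
```

```text
t 18.8 p [0.5879 0.096  0.1124] dock [   1.6 -150.9] yaw -175.57 z [ 0.008  0.003 -1.   ] F [0.9 0.1 3.1] gap 0.0514 q [ 0.49  0.33 -0.33  0.   -0.91 -0.41]
t 18.8 p [0.5879 0.096  0.1124] dock [   1.6 -150.9] yaw -175.57 z [ 0.008  0.003 -1.   ] F [0.9 0.1 3.1] gap 0.0514 q [ 0.49  0.33 -0.33  0.   -0.91 -0.41]
delta [-0.1188  0.2667  0.0028] [-0.0031  0.0056  1.0499]  |mm| 146.0 deg 90.2
```

View pics/c6c.png

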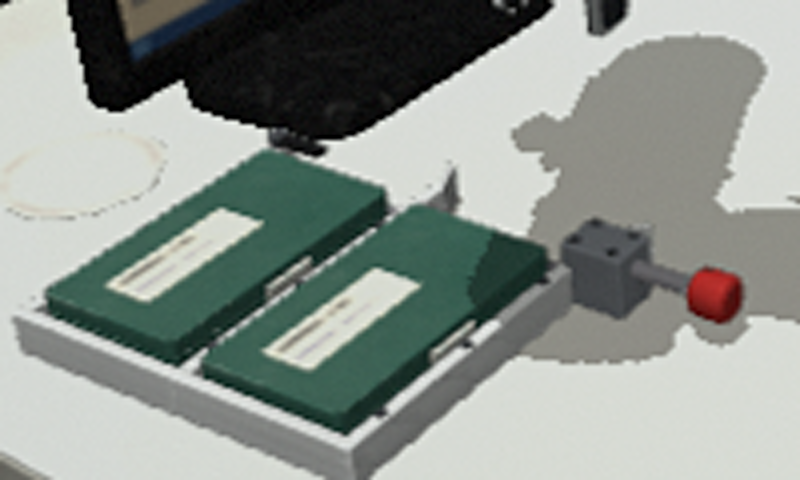

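```bash
python3 - <<'E'
from h import *
st(); go([*d2w(-.180,-.092),.11],184.2)
E
```

```text
t 18.8 p [0.5879 0.096  0.1124] dock [   1.6 -150.9] yaw -175.57 z [ 0.008  0.003 -1.   ] F [0.9 0.1 3.1] gap 0.0514 q [ 0.49  0.33 -0.33  0.   -0.91 -0.41]
delta [-0.1192  0.3627  0.002 ] [-0.0056  0.0016  0.0027]  |mm| 190.9 deg 0.5
```

>>> jog_arm([
  [[-0.03,0.09,0,0,0,0,0.3],[-0.06,0.18,0,0,0,0,0],[-0.09,0.27,0,0,0,0,0],[-0.119,0.36,0,0,0,0,0],[-0.119,0.36,0,0,0,0,0],[-0.119,0.36,0,0,0,0,0]],
])

```text
time_s: 19.4
ee_pos: [0.4003, 0.1418, 0.1065]
ee_rot: [-2.307, 2.13, 0.0]
force: [0.7, -0.4, 0.2]
finger_gap: -0.0002
```

```bash
python3 - <<'E'
from h import *
f=grab("scene","d0"); t=grab("top"); st(); go([*d2w(-.175,-.092),.012],184.2)
a=f["frame"][220:380,200:400,::-1]
cv2.imwrite("pics/d0c.png",cv2.resize(a,(750,600)))
E
```

```text
t 19.5 p [0.4015 0.1416 0.1062] dock [-181.   -91.7] yaw -175.57 z [ 0.001  0.001 -1.   ] F [ 0.1  0.7 -0.4] gap -0.0001 q [ 0.81  0.07 -0.68  0.   -0.81 -0.73]
delta [ 0.0007 -0.0118  0.1884] [-0.0006  0.0005  0.0027]  |mm| 94.4 deg 0.2
```

View pics/d0c.png

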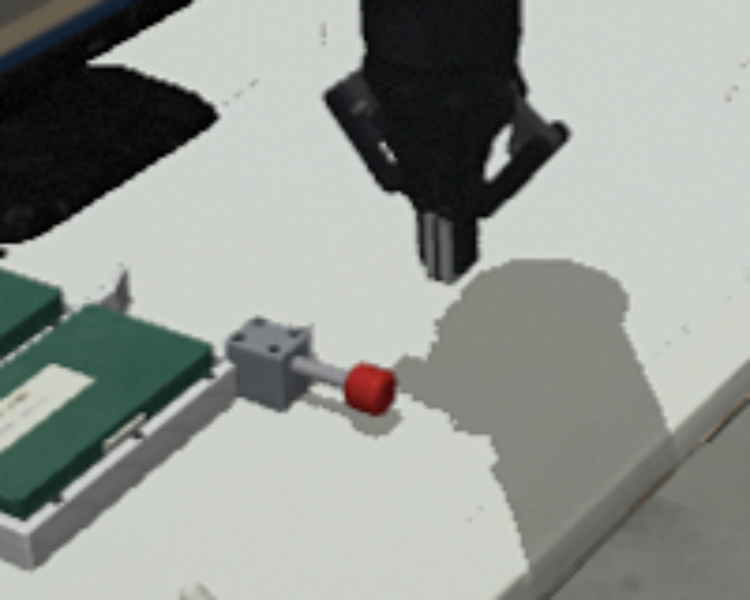

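>>> jog_arm([
  [[0,0,0.07,0,0,0,0],[0,0,0.14,0,0,0,0],[0,0,0.185,0,0,0,0],[0,0,0.185,0,0,0,0],[0,0,0.185,0,0,0,0]],
])

```text
time_s: 20.0
ee_pos: [0.4014, 0.1408, 0.0133]
ee_rot: [2.303, -2.134, 0.0]
force: [-0.5, -0.2, 0.1]
finger_gap: 0.0002
```

```bash
python3 - <<'E'
from h import *
f=grab("scene","d1"); st()
a=f["frame"][260:360,220:345,::-1]
cv2.imwrite("pics/d1c.png",cv2.resize(a,(750,600)))
E
```

```text
t 20.05 p [0.4018 0.1414 0.014 ] dock [-180.7  -91.9] yaw -175.63 z [ 0.  0. -1.] F [-0.8  1.  -0.5] gap -0.0001 q [ 0.81  0.23 -0.79  0.   -0.55 -0.73]
```

View pics/d1c.png

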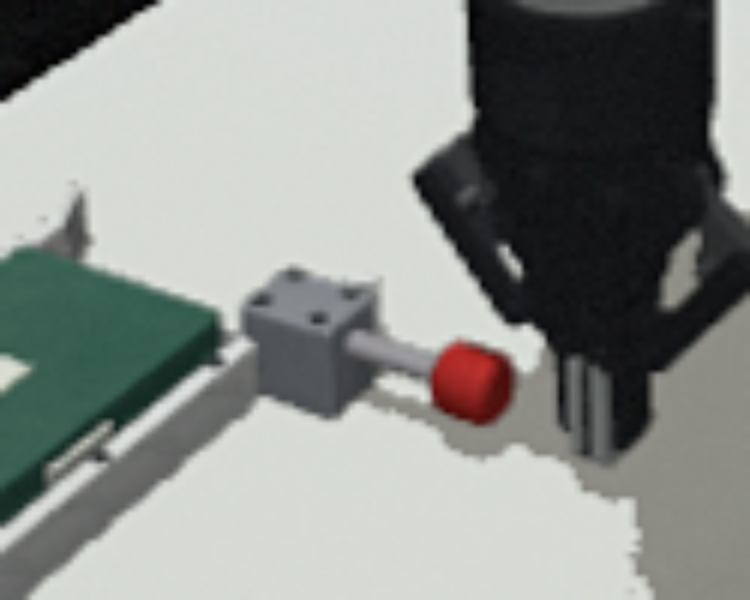

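>>> jog_arm([
  [[0,-0.02,0,0,0,0,0],[0,-0.035,0,0,0,0,0],[0,-0.05,0,0,0,0,0],[0,-0.065,0,0,0,0,0],[0,-0.08,0,0,0,0,0],[0,-0.09,0,0,0,0,0],[0,-0.098,0,0,0,0,0],[0,-0.098,0,0,0,0,0]],
])

```text
time_s: 20.85
ee_pos: [0.4502, 0.1451, 0.0133]
ee_rot: [-2.305, 2.134, -0.0]
force: [0.1, 1.0, 0.3]
finger_gap: 0.0002
```

```bash
python3 - <<'E'
from h import *
f=grab("scene","d2"); st()
a=f["frame"][260:360,220:345,::-1]
cv2.imwrite("pics/d2c.png",cv2.resize(a,(750,600)))
E
```

```text
t 20.9 p [0.4501 0.1451 0.0134] dock [-132.3  -91.7] yaw -175.6 z [ 0.  0. -1.] F [ 0.1 -0.8  0.5] gap 0.0 q [ 0.73  0.3  -0.69  0.   -0.59 -0.65]
```

View pics/d2c.png

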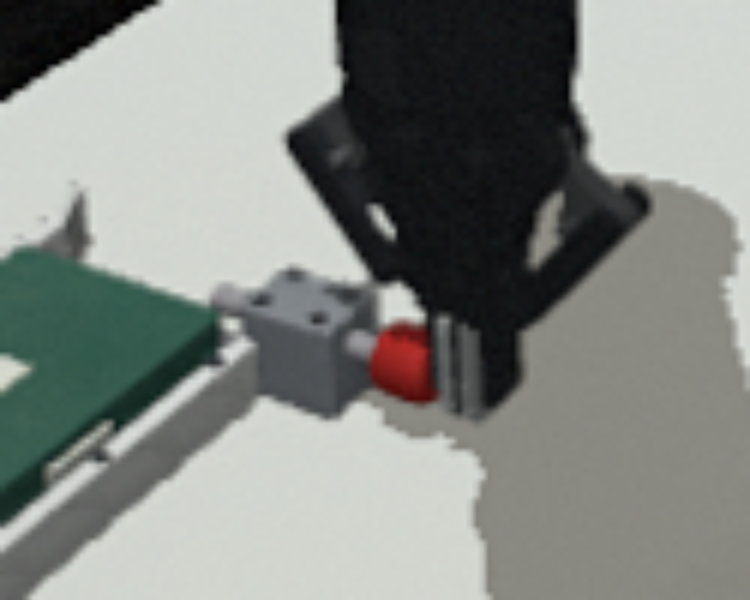

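>>> jog_arm([
  [[0,-0.005,0,0,0,0,0],[0,-0.01,0,0,0,0,0],[0,-0.014,0,0,0,0,0],[0,-0.018,0,0,0,0,0],[0,-0.018,0,0,0,0,0]],
])

```text
time_s: 21.4
ee_pos: [0.457, 0.1452, 0.0131]
ee_rot: [2.302, -2.133, -0.002]
force: [-11.7, 3.5, 6.1]
finger_gap: -0.0
```

```bash
python3 - <<'E'
from h import *
f=grab("scene","d3"); st()
a=f["frame"][260:360,220:345,::-1]
cv2.imwrite("pics/d3c.png",cv2.resize(a,(750,600)))
E
```

```text
t 21.45 p [0.4569 0.1452 0.0131] dock [-125.4  -92.2] yaw -175.62 z [-0.003 -0.001 -1.   ] F [-11.1   3.7   5.4] gap 0.0002 q [ 0.72  0.31 -0.67 -0.   -0.6  -0.64]
```

View pics/d3c.png

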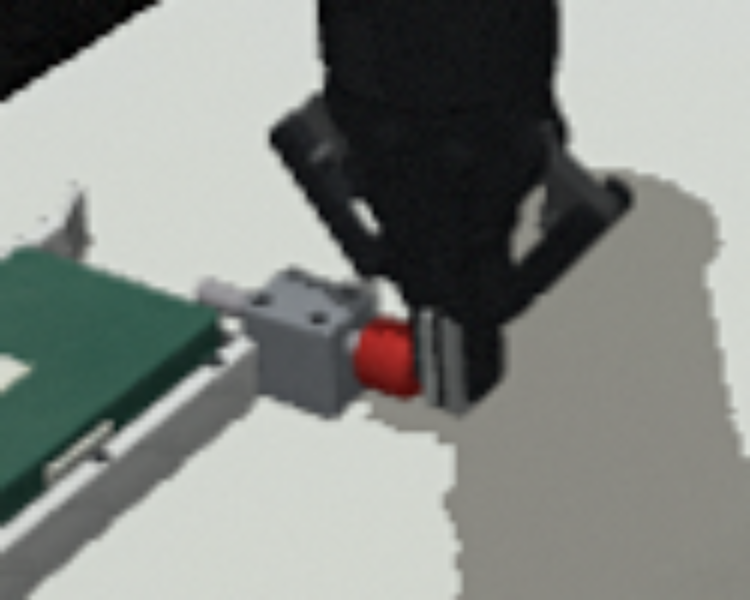

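>>> jog_arm([
  [[0,-0.002,0,0,0,0,0],[0,-0.003,0,0,0,0,0],[0,0.0,0,0,0,0,0],[0,0.04,0,0,0,0,0],[0,0.07,0,0,0,0,0],[0,0.07,-0.08,0,0,0,0],[0,0.07,-0.16,0,0,0,0],[0,0.07,-0.24,0,0,0,0]],
])

```text
time_s: 22.25
ee_pos: [0.424, 0.1431, 0.1352]
ee_rot: [-2.306, 2.133, -0.001]
force: [0.8, 0.4, -0.6]
finger_gap: 0.0002
```

```bash
python3 - <<'E'
from h import *
f=grab("scene","d4"); st()
print([b for b in blobs(f,"red") if 250<b[1][0]<330])
a=f["frame"][250:370,120:320,::-1]
cv2.imwrite("pics/d4c.png",cv2.resize(a,(800,480),interpolation=cv2.INTER_CUBIC))
E
```

```text
t 22.3 p [0.4272 0.145  0.1417] dock [-155.1  -90.2] yaw -175.47 z [ 0.009  0.005 -1.   ] F [4.3 0.8 7.3] gap -0.0002 q [ 0.77  0.06 -0.6   0.   -0.9  -0.69]
[([279, 313, 13, 13, 137], [285.1, 319.2], ((285.0, 319.0), (12.0, 12.0), 90.0))]
```

View pics/d4c.png

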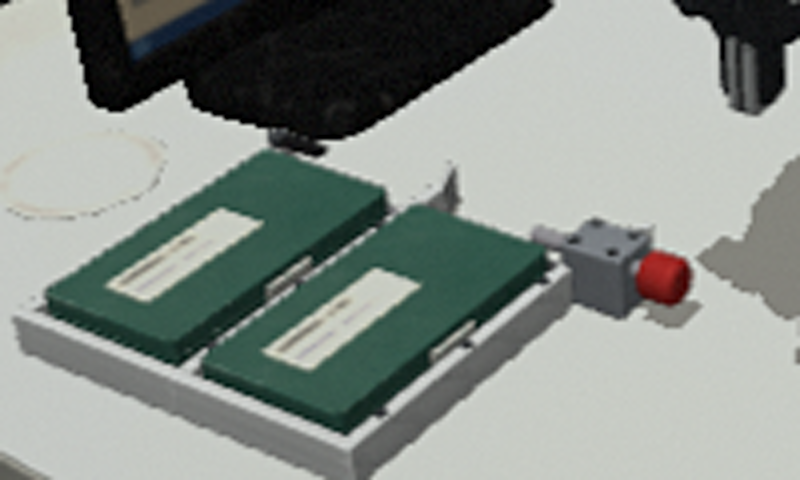

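>>> jog_arm([
  [[0.08,0.0,-0.08,0,0,0,0],[0.17,0.0,-0.12,0,0,0,0],[0.26,0,-0.12,0,0,0,0],[0.35,0,-0.12,0,0,0,0],[0.44,0,-0.12,0,0,0,0],[0.5,0,-0.12,0,0,0,0],[0.5,0,-0.12,0,0,0,0],[0.5,0,-0.12,0,0,0,0]],
])

```text
time_s: 23.1
ee_pos: [0.4432, -0.107, 0.1934]
ee_rot: [-2.303, 2.137, -0.001]
force: [0.3, 0.4, 0.1]
finger_gap: -0.0005
```

```bash
python3 - <<'E'
from h import *
t=grab("top","e0t"); st()
s=grab("scene","e0")
for b in blobs(t,"green")+blobs(t,"red"): print(b)
for nm,p in (("knob s",None),):
    b=[b for b in blobs(s,"red") if 250<b[1][0]<330][0]; print(b[1],w2d(onz(s,*b[1],.024)))
crop(t,145,170,120,120,5,"e0c")
crop(s,110,180,250,190,3,"e0s")
E
```

```text
t 23.15 p [ 0.4432 -0.1063  0.1935] dock [-157.6 -342. ] yaw -175.64 z [ 0.001  0.    -1.   ] F [-0.7  0.7 -0.7] gap -0.0001 q [ 0.2   0.02 -0.5   0.   -1.05 -0.12]
([159, 186, 54, 31, 1033], [189.1, 201.9], ((185.3424072265625, 201.47862243652344), (28.818769454956055, 53.14630126953125), 86.42366790771484))
([160, 223, 54, 31, 957], [190.2, 239.1], ((185.95928955078125, 238.28802490234375), (28.58194923400879, 53.284507751464844), 86.72950744628906))
([463, 51, 10, 9, 55], [467.6, 55.4], ((468.26922607421875, 55.153839111328125), (6.1017022132873535, 10.816654205322266), 56.3099365234375))
([375, 117, 8, 8, 30], [379.1, 121.2], ((379.4000244140625, 121.20000457763672), (4.800000190734863, 9.199999809265137), 53.13010025024414))
([71, 129, 68, 80, 4494], [107.0, 168.6], ((104.2308349609375, 168.267822265625), (66.36190795898438, 79.35299682617188), 2.12109637260437))
([217, 269, 7, 6, 33], [219.7, 271.7], ((220.0, 271.5), (5.0, 6.0), 90.0))
([481, 278, 11, 10, 37], [484.8, 283.7], ((486.29998779296875, 283.1000061035156), (10.119288444519043, 8.221921920776367), 18.43494987487793))
[285.1, 319.2] [-0.09933816 -0.09272379]
```

View pics/e0c.png

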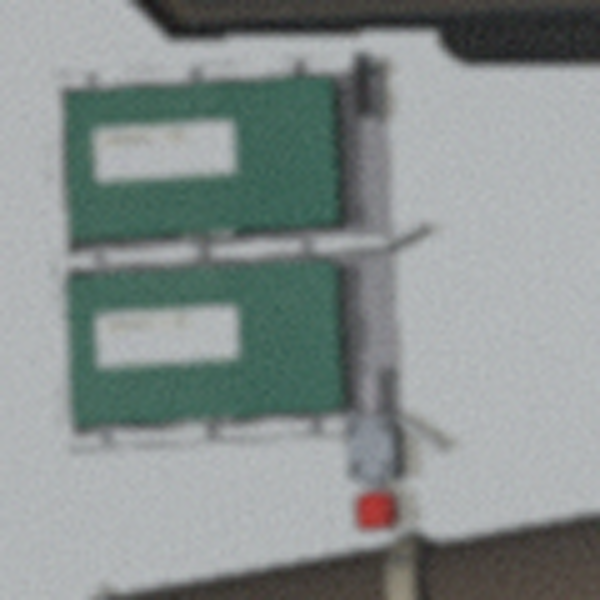

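View pics/e0.png

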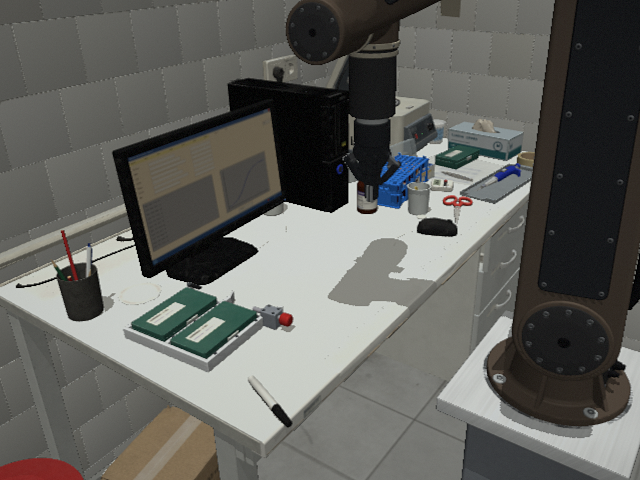

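```bash
python3 - <<'E'
from h import *
print(robot.hand_in()); st()
E
```

```text
the job is handed in; nothing more can be done
None
the job is handed in; nothing more can be done
```

The green box is locked in the free bay, lid up with the clasp edge towards the knob, and the job was handed in at about 23 s.

**What I did, in order:**
- **Knob out:** I gripped the knob and pulled it 30 mm to its stop, where I felt about 10 N.
- **Box square to the bay:** I gripped the standing box from above, turned it to line up with the bay, and set it down about 0.35 m in front of the bay centre.
- **Tip and slide:** I pushed it over onto its underside, then slid it in with two fingers until it met the back stop at about 5 N.
- **Knob in:** I pushed the knob back to its stop, at about 11 N.

**Last checks:**
- **Knob:** it is back within 1 px of where it started, and the bolt shows across the mouth behind the box.
- **Loaded box:** it lies parallel to the docked box. It looks about 4 mm deeper in its bay than the docked box does, which fits having pressed it against the stop.
- **Docked box:** its centre moved less than 0.2 px between the first and last top views.
- **Bottle, cup and mouse:** by eye, they look unmoved in the last picture; I did not measure them.
- **Gripper:** it was clear of everything at hand-in.

**What went wrong or disagreed:**
- **First try at the knob:** the fingers closed on top of it, pressing with about 22 N. In the camera images the fingertips stood about 27 mm higher than the stated tool geometry, so I used the measured height from then on.
- **Releasing the knob:** I moved the arm about 30 mm further out by mistake. In the next picture the knob still read out, at 130 mm from the bay centre (132 mm expected, within calibration).

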